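# Build up a machine foot in the assembly nest

### The job

Fold both flaps of the carton well back, past upright, before taking anything out of it. Build the machine foot squarely in the pocket of the blue nest: the aluminium body at the bottom, then every orange spacer there is in the carton, then the steel top disc, flange down. Last of all, butt the yellow gate block, steel end first, flush and centred against the open front of the nest, and leave the other tools on the bench where they are.

Things in the scene. Friction and masses are not known exactly. Their poses are not given: they have to be found in the camera images.
- nest: fixed nest, left or right of the robot: blue plate 12 mm thick (x -42 to +62, y -65 to +65 mm) with four L-shaped steel corner posts to 75 mm above the bench round a 64 x 64 mm pocket, upright to 68 mm, then flared as a lead-in; a 42 mm wide window for a finger in each side. Origin on the bench under the pocket's centre; x points away from its front, which looks roughly to the robot
- nest_floor (a point): centre of the pocket's floor (the plate's top, 12 mm above the bench)
- nest_front (a point): foot of the nest's front face at its middle, on the bench; the front face is the plane x = 0 here (plate edge and post faces in one plane, post faces within 42 mm of the middle), axes as the nest's: x into the nest
- carton: fixed cardboard carton, outside 148 (its x) x 248 (its y) x 54 mm high, walls and floor 4 mm, origin on the bench under its centre. It holds 1 to 3 spacers flat on its floor in a row along y, under its two flaps. It may stand on either side of the robot
- flap_near (a joint): angle of the flap on the carton's -x wall (nearer the robot): 0 shut (level), 1.57 upright, at most 2.5; the stiff crease stays where it is left. Flap 55 mm from hinge to free edge, 236 mm wide, 4 mm thick; it starts ajar by 0.5 to 0.9, with a gap of 40 mm or more between the two flaps' edges
- flap_far (a joint): the same for the flap hinged on the carton's +x wall
- flap_near_hinge (a point): middle of the near flap's hinge line (54 mm above the bench, along the carton's y)
- flap_far_hinge (a point): middle of the far flap's hinge line
- flap_near_edge (a point): middle of the near flap's free edge
- flap_far_edge (a point): middle of the far flap's free edge
- foot_body: the foot's body, a square aluminium block 60 x 60 x 20 mm with a dark bore and four dark holes on top; origin at the centre of its underside
- spacer1: orange plastic spacer, square plate 60 x 60 x 12 mm with a black centre spot; origin at the centre of its underside; None when there is none
- spacer2: another orange spacer, the same
- spacer3: another orange spacer, the same
- disc: steel top disc: dark disc of diameter 52 mm, 4 mm high, with a brass spot, raised on a square steel flange 60 x 60 x 12 mm (16 mm in all); origin at the centre of its underside
- gate: loose yellow gate block, 100 (x) x 64 (y) x 40 mm high, 0.6 kg; its +x end is bare steel, a black band runs round the other half; origin at the centre of its underside
- gate_front (a point): foot of the gate's steel end at its middle (50 mm along x from its origin)
- wrench: steel wrench 200 mm long, lying beyond the parts (bystander, like the drill, grinder, vise and boxes farther out, which have no entry)
- screwdriver: screwdriver 200 mm (bystander)
- tape: yellow tape measure 65 x 35 x 60 mm (bystander)
- oil: green bottle 160 mm high (bystander)
Mind the look-alikes: they are no part of the job. Leave any green look-alike of the spacer2 alone.

How it is judged (in metres and radians):
On the way, in this order (a step that is already met when the one before it is completed fails the run):
1. both carton flaps are folded back past upright and the body sits at the bottom of the pocket, in either order (value of joint each of flap_near, flap_far above 1.85 rad and horizontal distance between foot_body and nest_floor below 0.005 m and z of foot_body in the frame of nest_floor between -0.003 and 0.003 m and angle between foot_body's own z axis and vertical below 0.07 rad), for 0.2 s.
2. every spacer lies flat on the body in the pocket (horizontal distance between each of foot_body, spacer1, spacer2, spacer3 and nest_floor below 0.005 m and z of foot_body in the frame of nest_floor between -0.003 and 0.003 m and angle between each of foot_body, spacer1, spacer2, spacer3's own z axis and vertical below 0.07 rad and z of spacer1 in the frame of nest_floor between 0.017 and 0.047 m and z of spacer2 in the frame of nest_floor between 0.017 and 0.047 m and z of spacer3 in the frame of nest_floor between 0.017 and 0.047 m), for 0.2 s.
3. the disc lies flat on top of the spacers (all of step 2 and horizontal distance between disc and nest_floor below 0.005 m and z of disc in the frame of nest_floor between 0.029 and 0.059 m and angle between disc's own z axis and vertical below 0.07 rad and z of disc in the frame of spacer1 above 0.009 m and z of disc in the frame of spacer2 above 0.009 m and z of disc in the frame of spacer3 above 0.009 m), for 0.2 s.
4. the gate is butted against the nest's front (x of gate_front in the frame of nest_front between -0.0035 and 0.004 m and y of gate_front in the frame of nest_front between -0.012 and 0.012 m and angle between the x axis of gate and the x axis of nest, either way round below 0.06 rad and height (world z) of gate below 0.004 m and angle between gate's own z axis and vertical below 0.05 rad), for 0.2 s.
At the end, for the whole second after the job is handed in: Flaps past 1.85 rad; body, spacers, disc stacked in that order in the pocket, level within 4 deg, within 5 mm of its centre; gate on the bench, steel end against the nest front: gap under 3.5 mm, within 12 mm of the middle, 3.4 deg of square; all released and at rest (all of step 3 and all of step 4 and value of joint each of flap_near, flap_far above 1.85 rad and linear speed of each of foot_body, disc, gate, spacer1, spacer2, spacer3 below 0.02 m/s); the robot touches nothing.
It fails at once if a bystander tool is shoved more than 5 cm (distance of any of wrench, screwdriver, tape, oil from where it was at the start of the episode above 0.05 m).
Of spacer1, spacer2, spacer3 only 1 to 3 are there at a start; the rules pass over those that are not, and their reading is None.
At some moment in a run one of foot_body, disc, gate may be knocked a few centimetres aside while the robot is not near it.
It also fails if it takes over 210 s, if anything falls off the work surface, if the arm or the gripper's body presses on something with over 40 N, if the wrist force passes 120 N, or if a joint passes its speed limit or range.

### The arm

A 6-joint arm with a two-finger parallel gripper is mounted at the origin on the work surface. World frame = base frame: x ahead of the robot, y to its left, z up, the work surface at z = 0. Lengths are in m, angles in degrees, forces in N, time in s.
With the tool pointing down it reaches from about 0.35 to 0.875 m from the base axis. Payload 4.2 kg.
Tool frame: the origin (TCP) lies midway between the tips of the shut fingers; the grasp point (between the pads) lies arm.grip_point_offset behind it (arm.grip_point_offset is the distance from the TCP to the grasp point, in m); z points along the fingers, y is the line along which they close (so a half turn about z gives the same grasp; the last joint's range is limited). The gripper opens to 85 mm and grips with 20 to 120 N. Pads are 22 mm wide; open, the fingers measure 114 mm over their backs; the gripper's body (76 mm by 85 mm) begins 54 mm behind the grasp point. The pads swing forward as they close: fully open they stand 13 mm farther back than shut.
Start: joints at [87.41, 22.042, 0.453, 0, -68.411, -14.817], TCP at [0.187, 0.596, 0.231] pointing down, gripper open.
Joint ranges: [-179.83, 179.83], [-69.29, 118.12], [-61.27, 80.66], [-181.25, 117.63], [-171.15, -9.14], [-177.46, 177.46]. Speed limits (degrees/s): [159.86, 159.86, 180, 180, 180, 180].

### API

Orientations are given as [roll, pitch, yaw] about the fixed x, y, z axes, in that order (R = Rz(yaw) Ry(pitch) Rx(roll)).
In Python, from station import arm gives the robot as it stands. The module is installed in compiled form; this text tells all that it offers.
- The arm moves only by the shell command python3 -m pendant 'ROWS' [OPENING] [FORCE]. ROWS is JSON, a list of rows, each a list of 2 entries, a list of its own where there are three numbers: the shift along the world's x, y, z as a fraction of full scale, then the turn, a rotation vector about the world's x, y, z as a fraction of full scale. In form: [[[x, y, z], [rx, ry, rz]], ...]. A call has 1 to 20 rows; each row is the pose to reach, as a shift and turn from the pose commanded when the call began, turning the shorter way round; what a row does not reach only later rows make up. Full scale, the value 1, is 150 mm for a shift and pi rad for a turn. A row lasts 1/8 s, in which the tool goes at most 62.5 mm and 10.7 degrees, less where a joint would pass 70% of its speed; a pose out of reach is approached as far as the arm can. A call with a number of a shift or a turn outside -1 to 1 is refused whole. A call with a gripper value outside its range is refused whole. OPENING is the closure, from -1 (fully open) to 1 (shut), set as the call begins (- or left out, the last holds). The fingers move at their own pace and stop on an object; FORCE is the grip in N (left out, the last holds). Time passes only in rows, so rows that repeat a pose let the fingers close. It gives the time, the measured TCP pose, the force, the opening and the grip force at its end, in the units of the state.
- arm.read_state(): the state, without advancing time (a new reading comes with each control period).
- arm.read_camera(name): name is "scene" or "side" or "wrist"; returns the picture (400x640x3 uint8, blue, green, red); there is no depth.
- arm.camera_info(name): a dict with "K" (3x3 intrinsics, pixels), "extrinsics" (4x4, takes a point from camera to world coordinates). Camera axes: x right, y down, z forward; pixel columns grow to the right and rows downward; lengths in m; the calibration is good to about 2 mm. The wrist camera is an equidistant fisheye: a pixel r from the principal point sees the ray r / f radians off the axis. A picture is of the moment at which its call begins: read the wrist's pose just before it. camera_info takes no time and is no camera call; for the wrist camera it gives the pose at the moment of the call.
- arm.sign_off(): hands the job in; it is judged then, once.
Trained networks look in the newest picture that a camera, given by its name, has taken for a name from the list of things; names that differ only in an ending like _2 or _b are one class to them, and where a whole thing is asked for, a point or a joint stands for the part that bears it (a point fixed in the world has none). Each returns a list of dicts, best first, with "confidence" (0 to 1); they miss things now and then, are a little off and sometimes report something else, mostly with a low value. They report only what shows in the picture. A call takes as long as a camera call. They do not tell look-alikes from the thing itself.
- arm.cut_out(camera, thing): "mask" (400x640 bool, what is visible of it) and "bbox" ([left, top, right, bottom] in pixels, round what is visible of it).
The state is a dict: "t": time; "joints": joint angles; "joint_velocities": joint speeds; "effort": joint torques, N m; "eef_pos": TCP position; "eef_rot": TCP orientation; "wrist_force": force on the tool from outside, world axes, zero at the start; "moment": the same for the moment, N m; "width": finger opening in m; "grasp_force": force on a finger pad.
Only numpy, scipy, OpenCV 4.12 (cv2) and the standard library are available. Lean on these libraries where they do the work, as an engineer would, in place of code of your own. Each camera call takes 0.05 s, during which the arm holds its last target. There are 200 camera calls.

## Working session

There is one attempt and no reset: what is moved stays moved. The work goes in short steps, Python scripts to look and compute and a shell command to move; the robot and the scene stay as the last step left them, time stands still between calls to the robot, and variables do not carry over. Pictures are saved under pics/ and viewed, at most 14 in all, crops included, and the job is handed in when it is done.

```bash
mkdir -p pics; ls; cat > h.py <<'E'
import numpy as np, cv2
from station import arm
def save(cam,name):
    im=arm.read_camera(cam); cv2.imwrite('pics/'+name+'.png',im); return im
def ray(cam,uv,info=None):
    i=info or arm.camera_info(cam); K=np.array(i['K']);T=np.array(i['extrinsics'])
    x=(uv[0]-K[0,2])/K[0,0]; y=(uv[1]-K[1,2])/K[1,1]
    if cam=='wrist':
        r=np.hypot(x,y); d=np.array([x/r*np.sin(r),y/r*np.sin(r),np.cos(r)]) if r>1e-9 else np.array([0,0,1.])
    else: d=np.array([x,y,1.])
    return T[:3,3],T[:3,:3]@d
def on_z(cam,uv,z,info=None):
    o,d=ray(cam,uv,info); return o+d*(z-o[2])/d[2]
def proj(cam,P,info=None):
    i=info or arm.camera_info(cam); K=np.array(i['K']);T=np.array(i['extrinsics'])
    p=T[:3,:3].T@(np.asarray(P,float)-T[:3,3])
    if cam=='wrist':
        r=np.hypot(p[0],p[1]); th=np.arctan2(r,p[2]); q=p[:2]/max(r,1e-9)*th
    else: q=p[:2]/p[2]
    return np.array([K[0,0]*q[0]+K[0,2],K[1,1]*q[1]+K[1,2]])
E
python3 - <<'E'
from h import *
np.set_printoptions(precision=4,suppress=True)
for c in('scene','side','wrist'):
    save(c,c+'0'); i=arm.camera_info(c); print(c,np.array(i['K']).tolist(),np.array(i['extrinsics']).round(4).tolist())
print(arm.read_state(), arm.grip_point_offset)
E
```

```text
pics
scene [[474.2348097462049, 0.0, 315.21988269443307], [0.0, 474.2348097462049, 196.0012023408766], [0.0, 0.0, 1.0]] [[-0.0151, 0.865, -0.5015, 1.2901], [0.9998, 0.0199, 0.0041, -0.06], [0.0136, -0.5013, -0.8652, 1.3222], [0.0, 0.0, 0.0, 1.0]]
side [[411.19818826331647, 0.0, 316.61752160176155], [0.0, 411.19818826331647, 198.26441631038236], [0.0, 0.0, 1.0]] [[-0.9957, -0.0528, 0.0765, 0.4373], [-0.0922, 0.6705, -0.7362, 0.9971], [-0.0124, -0.74, -0.6725, 1.037], [0.0, 0.0, 0.0, 1.0]]
wrist [[309.70691628693146, 0.0, 319.7057133856199], [0.0, 309.70691628693146, 203.30298800716548], [0.0, 0.0, 1.0]] [[-0.2992, -0.9053, -0.3014, 0.2638], [-0.9542, 0.2845, 0.0927, 0.5719], [0.0018, 0.3153, -0.949, 0.375], [0.0, 0.0, 0.0, 1.0]]
{'t': 0.15, 'joints': array([ 87.4086,  22.0812,   0.3985,  -0.0185, -68.408 , -14.8169]), 'joint_velocities': array([ 0.0259, -0.0718,  0.2641,  0.1341, -0.0289,  0.0324]), 'effort': array([  0.0002, -39.2674,  18.8582,   4.1886,  -0.0034,  -0.    ]), 'eef_pos': array([0.1868, 0.596 , 0.2305]), 'eef_rot': array([179.9079,  -0.0066, -17.4151]), 'wrist_force': array([ 0.2711, -0.3475, -0.2312]), 'moment': array([ 0.0283, -0.0088,  0.0569]), 'grasp_force': 0.0, 'width': 0.08529911328419225} 0.0187
```

View pics/scene0.png

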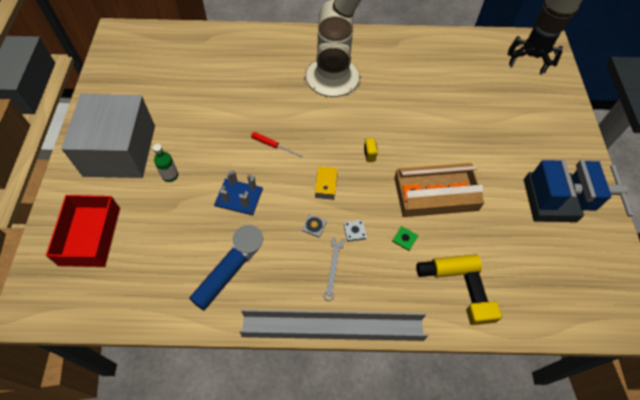

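View pics/side0.png

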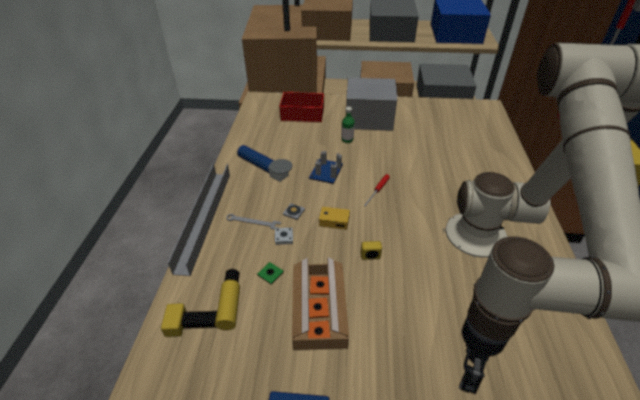

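```bash
python3 - <<'E'
from h import *
for c in('scene','side'):
  for t in('nest','carton','flap_near','flap_far','foot_body','spacer1','disc','gate'):
    print(c,t,[(r['bbox'],int(r['mask'].sum()),round(r['confidence'],2)) for r in arm.cut_out(c,t)])
E
```

```text
scene nest [([214.5, 174.7, 264.0, 216.4], 1350, 0.59), ([361.1, 136.4, 379.5, 161.2], 281, 0.31)]
scene carton [([389.8, 164.6, 487.7, 218.5], 3771, 0.59), ([399.1, 164.4, 475.3, 177.4], 537, 0.48)]
scene flap_near [([399.1, 164.5, 473.8, 175.9], 606, 0.89)]
scene flap_far [([406.6, 183.4, 484.6, 208.3], 1421, 0.67)]
scene foot_body [([343.9, 224.0, 369.4, 243.3], 401, 0.71)]
scene spacer1 [([404.4, 185.9, 423.7, 201.0], 143, 0.66), ([394.9, 227.7, 420.1, 253.9], 346, 0.57), ([423.2, 182.5, 447.7, 191.1], 64, 0.49), ([323.5, 240.4, 345.4, 302.4], 427, 0.28)]
scene disc []
scene gate [([314.6, 164.8, 339.6, 203.8], 666, 0.67), ([320.1, 239.4, 342.6, 303.3], 434, 0.54)]
side nest [([312.3, 151.7, 342.2, 185.1], 661, 0.81), ([319.1, 207.5, 352.2, 228.6], 613, 0.68), ([365.5, 173.3, 391.0, 203.8], 137, 0.63), ([359.3, 241.8, 381.7, 261.9], 404, 0.56)]
side carton [([292.2, 261.4, 348.7, 354.6], 3741, 0.64)]
side flap_near [([326.1, 260.4, 350.3, 335.9], 1141, 0.74)]
side flap_far [([290.2, 261.5, 308.4, 336.6], 1153, 0.96)]
side foot_body [([273.6, 227.5, 296.0, 244.1], 297, 0.68)]
side spacer1 [([308.7, 278.3, 326.5, 295.9], 302, 0.75), ([307.5, 320.5, 331.5, 334.7], 350, 0.73), ([306.3, 298.5, 328.9, 321.1], 364, 0.69), ([257.3, 261.9, 285.4, 282.5], 344, 0.54), ([311.3, 150.6, 344.0, 183.5], 703, 0.39)]
side disc [([282.0, 203.9, 303.7, 220.1], 253, 0.75)]
side gate [([316.9, 210.6, 347.1, 232.6], 576, 0.76)]
```

Scene picture: nest at (239,195), gate (326,183), disc (314,225), body (355,230), green decoy (404,238), carton (440,190). In the side picture three orange spacers lie in the carton at (320,283), (318,307) and (318,329). I'll get rough poses by fitting silhouettes, then measure again with the wrist camera.

```bash
cat > fit.py <<'E'
from h import *
from scipy.optimize import minimize
def box(x0,x1,y0,y1,z0,z1): return np.array([[x,y,z] for x in(x0,x1) for y in(y0,y1) for z in(z0,z1)])/1000.
def sq(s,h): return [box(-s/2,s/2,-s/2,s/2,0,h)]
M={'foot_body':sq(60,20),'spacer1':sq(60,12),'disc':[box(-30,30,-30,30,0,12),box(-22,22,-22,22,12,16)],
 'gate':[box(-50,50,-32,32,0,40)],
 'nest':[box(-42,62,-65,65,0,12)]+[box(*sorted((sx*21,sx*42)),*sorted((sy*32,sy*42)),12,75) for sx in(1,-1) for sy in(1,-1)]+[box(*sorted((sx*32,sx*42)),*sorted((sy*21,sy*42)),12,75) for sx in(1,-1) for sy in(1,-1)],
 'carton':[box(-74,74,-124,124,0,54)]}
def render(cam,model,p,z,info,S=4):
    c,s=np.cos(p[2]),np.sin(p[2]); R=np.array([[c,-s,0],[s,c,0],[0,0,1]])
    im=np.zeros((400*S,640*S),np.uint8)
    for b in model:
        q=np.array([proj(cam,R@v+[p[0],p[1],z],info) for v in b])
        h=cv2.convexHull(((q+.5)*S-.5).astype(np.float32)).round().astype(np.int32)
        cv2.fillConvexPoly(im,h,1)
    return im
def fit(obs,thing,p0,z=0,S=4):
    """obs: list of (cam,mask,info)"""
    big=[cv2.resize(m.astype(np.uint8),None,fx=S,fy=S,interpolation=cv2.INTER_NEAREST) for _,m,_ in obs]
    def cost(p):
        e=0
        for (c,m,i),b in zip(obs,big):
            r=render(c,M[thing],p,z,i,S); e-= (r&b).sum()/max(1,(r|b).sum())
        return e/len(obs)
    best=None
    for dy in (np.arange(-40,50,20) if thing!='x' else [0]):
        q=np.array([p0[0],p0[1],p0[2]+np.radians(dy)])
        r=minimize(cost,q,method='Nelder-Mead',options=dict(initial_simplex=q+np.array([[0,0,0],[.01,0,0],[0,.01,0],[0,0,.15]]),maxiter=90,xatol=2e-4,fatol=1e-4))
        if best is None or r.fun<best.fun: best=r
    return best.x,-best.fun
E
python3 - <<'E'
from fit import *
S=dict(nest=((239,195),(327,170),.0),carton=((440,190),(320,310),.0),foot_body=((355,230),(284,235),.0),disc=((314,225),(293,211),0),gate=((326,183),(334,217),0))
inf={c:arm.camera_info(c) for c in('scene','side')}
for t,(a,b,y) in S.items():
    obs=[]
    for c,uv in(('scene',a),('side',b)):
        for r in arm.cut_out(c,t):
            bb=r['bbox']; 
            if bb[0]<uv[0]<bb[2] and bb[1]<uv[1]<bb[3]: obs.append((c,r['mask'],inf[c]));break
    p0=on_z('scene',a,.01,inf['scene'])
    y=np.pi/2 if 0 else y
    p,s=fit(obs,t,[p0[0],p0[1],y]); print(t,len(obs),p[:2].round(4),np.degrees(p[2]).round(1),round(s,3))
E
```

```text
nest 2 [ 0.524  -0.2966] -14.3 0.907
carton 2 [0.5062 0.3364] 7.2 0.828
foot_body 2 [0.6486 0.07  ] 7.7 0.917
disc 1 [ 0.6324 -0.0548] -22.0 0.935
gate 2 [ 0.4855 -0.0193] -5.1 0.926
```

```bash
python3 - <<'E'
import cv2
a=cv2.imread('pics/scene0.png')[125:265,200:500]; cv2.imwrite('pics/c0.png',cv2.resize(a,None,fx=2.6,fy=2.6,interpolation=2))
E
```

```text
(no output)
```

View pics/c0.png

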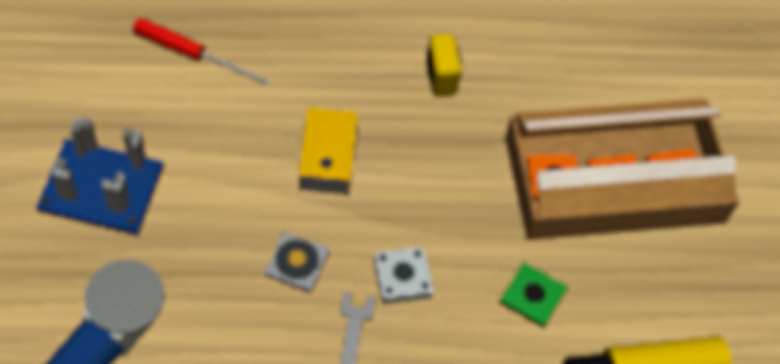

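The gate's far end looks dark here, so I still have to tell steel from band on it. First move the wrist camera over the carton.

```bash
python3 -m pendant '[[[0.4,-0.34,0],[0,0,-0.06]],[[0.8,-0.68,0],[0,0,-0.12]],[[1,-0.85,0],[0,0,-0.18]],[[1,-0.85,0],[0,0,-0.24]],[[1,-0.85,0],[0,0,-0.3]],[[1,-0.85,0],[0,0,-0.363]],[[1,-0.85,0],[0,0,-0.363]]]' && python3 -m pendant '[[[0.4,-0.34,0],[0,0,0]],[[0.8,-0.68,0],[0,0,0]],[[1,-0.85,0],[0,0,0]],[[1,-0.85,0],[0,0,0]],[[1,-0.85,0],[0,0,0]]]' 1
python3 - <<'E'
from h import *
i=arm.camera_info('wrist'); save('wrist','w1'); print(arm.read_state()['eef_pos'],arm.read_state()['eef_rot'])
for t in('carton','flap_near','flap_far','spacer1'):
    for r in arm.cut_out('wrist',t):
        m=r['mask'].astype(np.uint8); c=max(cv2.findContours(m,0,2)[0],key=cv2.contourArea); b=cv2.boxPoints(cv2.minAreaRect(c))
        print(t,round(r['confidence'],2),b.round(0).tolist())
np.save('i1.npy',i,allow_pickle=True)
E
```

```text
t: 2.33
eef_pos: [0.337, 0.4688, 0.2314]
eef_rot: [-180.0, 0.0, -82.7]
wrist_force: [-0.0, -0.0, -0.2]
width: 0.0856
grasp_force: 0.0
t: 2.95
eef_pos: [0.4872, 0.341, 0.2311]
eef_rot: [180.0, -0.0, -82.7]
wrist_force: [-1.1, 0.2, 0.8]
width: 0.0
grasp_force: 0.0
[0.48661125 0.34169959 0.23123823] [ 1.79989253e+02  6.61237731e-03 -8.26684470e+01]
carton 0.97 [[231.0, 54.0], [378.0, 54.0], [378.0, 286.0], [231.0, 286.0]]
flap_near 0.77 [[328.0, 277.0], [333.0, 56.0], [378.0, 57.0], [373.0, 277.0]]
flap_far 0.61 [[230.0, 57.0], [271.0, 56.0], [278.0, 286.0], [237.0, 287.0]]
flap_far 0.31 [[282.0, 126.0], [285.0, 73.0], [334.0, 76.0], [331.0, 128.0]]
spacer1 0.93 [[277.0, 203.0], [325.0, 200.0], [327.0, 248.0], [280.0, 250.0]]
spacer1 0.73 [[153.0, 71.0], [182.0, 29.0], [220.0, 56.0], [191.0, 97.0]]
spacer1 0.7 [[275.0, 141.0], [326.0, 140.0], [327.0, 191.0], [276.0, 192.0]]
spacer1 0.58 [[284.0, 75.0], [331.0, 75.0], [331.0, 128.0], [284.0, 128.0]]
```

View pics/w1.png

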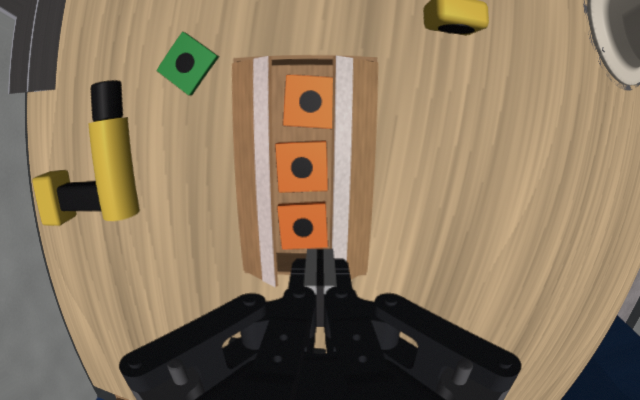

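Wrist picture: carton with hinge edges at left x≈233–245 (far) and right x≈377–367 (near). The three orange spacers are at (310,101), (302,167) and (303,227), and the green decoy at (187,63) is outside.

```bash
python3 - <<'E'
from fit import *
i=np.load('i1.npy',allow_pickle=True).item()
f=lambda uv,z:on_z('wrist',uv,z,i)[:2].round(4)
fa,fb,na,nb=[f(u,.054) for u in((233,62),(244,265),(377,62),(367,270))]
print('far',fa,fb,'near',na,nb)
for a,b in((fa,fb),(na,nb)):
    d=b-a; print(np.degrees(np.arctan2(-d[0],d[1])))
print('spots',[f(u,.016) for u in((310,101),(302,167),(303,227))])
for zz in(.08,.095): print('edges far/near mid',f((272,160),zz),f((334,160),zz))
ob=[]
for c,uv in(('scene',(440,190)),('side',(320,310))):
    r=arm.cut_out(c,'carton')[0]
for u in((310,101),(302,167),(303,227)):
    for r in arm.cut_out('wrist','spacer1'):
        bb=r['bbox']
        if bb[0]<u[0]<bb[2] and bb[1]<u[1]<bb[3]:
            p0=f(u,.016); p,s=fit([('wrist',r['mask'],i)],'spacer1',[*p0,.1],z=.004); print(p[:2].round(4),np.degrees(p[2]).round(1),round(s,3)); break
E
```

```text
far [0.5921 0.2246] [0.5645 0.4563] near [0.4444 0.2079] [0.4159 0.4435]
6.793038351932033
6.897427557751754
spots [array([0.5082, 0.2584]), array([0.5082, 0.3367]), array([0.4986, 0.4128])]
edges far/near mid [0.5362 0.3197] [0.4763 0.3124]
edges far/near mid [0.5342 0.3167] [0.4774 0.3098]
[0.5117 0.2587] 3.4 0.881
[0.5089 0.337 ] 9.3 0.974
[0.4986 0.4136] 10.9 0.927
```

```bash
python3 -m pendant '[[[0.113,-0.055,-0.3],[0,0,0]],[[0.113,-0.055,-0.6],[0,0,0]],[[0.113,-0.055,-0.9],[0,0,0]],[[0.113,-0.055,-0.99],[0,0,0]],[[0.113,-0.055,-0.99],[0,0,0]]]' 1 && python3 -m pendant '[[[0,0,-0.07],[0,0,0]],[[0.1,0.012,-0.07],[0,0,0]],[[0.2,0.025,-0.05],[0,0,0]],[[0.3,0.037,-0.02],[0,0,0]],[[0.4,0.05,0],[0,0,0]],[[0.5,0.06,0.02],[0,0,0]],[[0.57,0.07,0.04],[0,0,0]],[[0.57,0.07,0.04],[0,0,0]],[[0.57,0.07,0.04],[0,0,0]]]' && python3 -m pendant '[[[-0.2,-0.025,-0.05],[0,0,0]],[[-0.5,-0.06,-0.1],[0,0,0]],[[-0.65,-0.08,-0.1],[0,0,0]],[[-0.75,-0.09,-0.08],[0,0,0]],[[-0.85,-0.1,-0.04],[0,0,0]],[[-0.93,-0.11,0],[0,0,0]],[[-0.93,-0.11,0],[0,0,0]]]'
```

```text
t: 4.08
eef_pos: [0.5041, 0.3333, 0.0828]
eef_rot: [180.0, -0.0, -82.7]
wrist_force: [-0.1, -1.0, 0.3]
width: -0.0001
grasp_force: 0.0
t: 5.2
eef_pos: [0.5894, 0.3436, 0.089]
eef_rot: [-180.0, 0.0, -82.7]
wrist_force: [0.5, 0.1, 0.7]
width: 0.0004
grasp_force: 0.0
t: 6.08
eef_pos: [0.4487, 0.3268, 0.0891]
eef_rot: [180.0, -0.0, -82.7]
wrist_force: [-0.1, 0.0, 0.0]
width: -0.0001
grasp_force: 0.0
```

```bash
python3 -m pendant '[[[-0.1,-0.012,0],[0,0,0]],[[-0.2,-0.025,0],[0,0,0]],[[-0.22,-0.027,0],[0,0,0]],[[-0.22,-0.027,0],[0,0,0]]]' && python3 -m pendant '[[[0.2,0.025,0],[0,0,0]],[[0.5,0.05,0.3],[0,0,0]],[[0.5,0.05,0.7],[0,0,0]],[[0.5,0.05,1],[0,0,0]],[[0.5,0.05,1],[0,0,0]]]' -1
python3 - <<'E'
from fit import *
i=arm.camera_info('wrist'); im=save('wrist','w2')
np.save('i2.npy',i,allow_pickle=True)
s=save('side','s2'); a=cv2.resize(s[250:370,260:400],None,fx=3,fy=3); b=cv2.resize(im,None,fx=.8,fy=.8)
cv2.imwrite('pics/m2.png',np.hstack([cv2.copyMakeBorder(a,0,0,0,0,0),cv2.resize(im[20:320,180:430],(300,360))]))
for r in arm.cut_out('wrist','spacer1'):
    bb=np.array(r['bbox']); u=(bb[:2]+bb[2:])/2
    if not 250<u[0]<420: continue
    p0=on_z('wrist',u,.016,i); p,s=fit([('wrist',r['mask'],i)],'spacer1',[*p0[:2],.1],z=.004); print(bb,p[:2].round(4),np.degrees(p[2]).round(1),round(s,3))
E
```

```text
t: 6.58
eef_pos: [0.4164, 0.323, 0.0888]
eef_rot: [180.0, -0.0, -82.7]
wrist_force: [1.0, 0.2, -0.4]
width: -0.0007
grasp_force: 0.0
t: 7.2
eef_pos: [0.4938, 0.3319, 0.2434]
eef_rot: [-179.6, 0.3, -82.8]
wrist_force: [0.0, -0.5, -0.6]
width: 0.0853
grasp_force: 0.0
[282.5 148.8 334.1 194.1] [0.5088 0.3365] 8.8 0.955
[289.9  79.6 342.8 133.9] [0.5082 0.2583] 4.3 0.96
[286.5 206.6 333.5 251.2] [0.4993 0.4134] 9.9 0.971
```

View pics/m2.png

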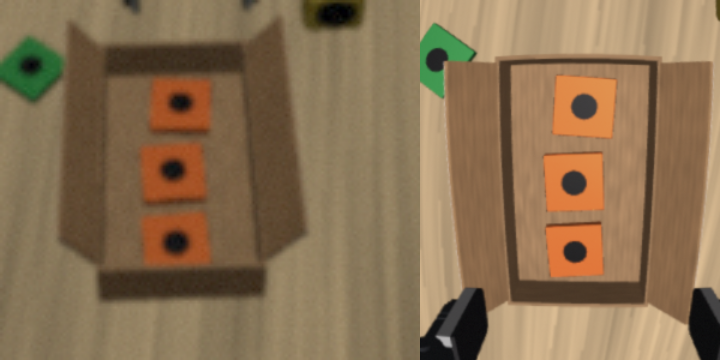

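Both flaps now stand outward and the three spacers are in view, centred at crop (584,106), (574,183) and (575,251). I'll check the flap angles from the edge pixels and look at the nest before grasping.

```bash
python3 - <<'E'
from fit import *
i=np.load('i2.npy',allow_pickle=True).item()
ps=np.radians(6.85); ex=np.array([np.cos(ps),np.sin(ps)]);ey=np.array([-ex[1],ex[0]]); c=np.array([.5042,.333])
for th in(1.7,1.85,2,2.15,2.3):
    out=[]
    for s in(1,-1):
        for y in(-.118,0):
            q=c+ex*s*(.074-.055*np.cos(th))+ey*y; u=proj('wrist',[*q,.054+.055*np.sin(th)],i); out.append(((u-[180,20])*1.2+[420,0]).round(0))
    print(th,out)
E
```

```text
1.7 [array([469.,  56.]), array([475., 204.]), array([684.,  55.]), array([677., 206.])]
1.85 [array([459.,  57.]), array([466., 204.]), array([694.,  56.]), array([686., 205.])]
2 [array([452.,  58.]), array([459., 203.]), array([702.,  57.]), array([694., 204.])]
2.15 [array([445.,  59.]), array([452., 201.]), array([710.,  59.]), array([701., 203.])]
2.3 [array([440.,  61.]), array([447., 200.]), array([715.,  60.]), array([707., 202.])]
```

```bash
python3 -m pendant '[[[0.2,-0.4,0],[0,0,0]],[[0.35,-0.8,0],[0,0,0]],[[0.35,-1,0],[0,0,0]],[[0.35,-1,0],[0,0,0]]]' && python3 -m pendant '[[[0.1,-0.4,0],[0,0,0]],[[0.3,-0.8,0],[0,0,0]],[[0.3,-0.8,0],[0,0,0]],[[0.3,-0.8,0],[0,0,0]]]'
cat > look.py <<'E'
import sys
from fit import *
def look(name,things):
    i=arm.camera_info('wrist'); save('wrist',name); np.save(name+'.npy',i,allow_pickle=True)
    for t,z in things:
        for r in arm.cut_out('wrist',t):
            bb=np.array(r['bbox']); u=(bb[:2]+bb[2:])/2; p0=on_z('wrist',u,z+.01,i)
            p,s=fit([('wrist',r['mask'],i)],t,[*p0[:2],0],z=z); print(t,round(r['confidence'],2),bb,p[:2].round(4),np.degrees(p[2]).round(1),round(s,3))
E
python3 -c "
from look import *
look('w3',[('foot_body',0),('disc',0),('gate',0)])
print([ (r['bbox'],r['confidence']) for r in arm.cut_out('wrist','wrench')])"
```

```text
t: 7.85
eef_pos: [0.5438, 0.1779, 0.2369]
eef_rot: [179.8, -0.1, -83.0]
wrist_force: [0.2, 0.5, 0.3]
width: 0.0856
grasp_force: 0.0
t: 8.35
eef_pos: [0.5891, 0.061, 0.2375]
eef_rot: [179.9, -0.0, -82.8]
wrist_force: [0.8, 0.1, -0.3]
width: 0.0855
grasp_force: 0.0
foot_body 0.74 [245.4 144.1 295.9 198.6] [0.6481 0.069 ] -81.2 0.949
gate 0.61 [403.5 313.1 416.8 345.9] [0.4056 0.3237] -58.9 0.113
gate 0.57 [369.1  81.6 466.8 155.7] [ 0.4819 -0.0219] -5.2 0.981
gate 0.2 [271.3 276.6 418.6 358.7] [0.5718 0.2722] 70.4 0.394
[]
```

View pics/w3.png

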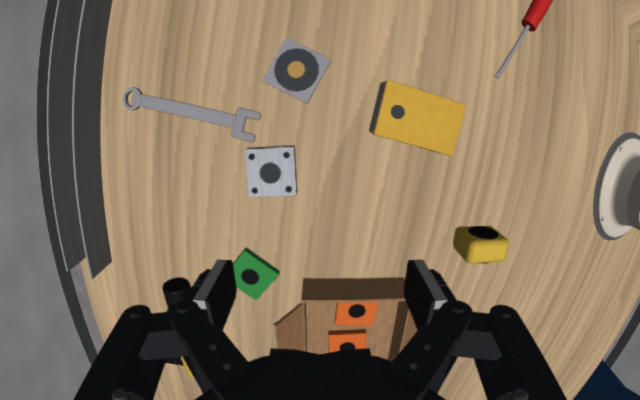

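Wrist picture: body at (270,172), disc (297,70), gate (418,118) with a dark left end, wrench jaw (245,123), green decoy (255,275). Next measure the nest from above.

```bash
python3 -m pendant '[[[-0.2,-0.4,0.2],[0,0,-0.05]],[[-0.4,-0.8,0.4],[0,0,-0.1]],[[-0.4,-1,0.4],[0,0,-0.12]],[[-0.4,-1,0.4],[0,0,-0.12]]]' && python3 -m pendant '[[[0,-0.4,0],[0,0,0]],[[0,-0.8,0],[0,0,0]],[[0,-0.8,0],[0,0,0]],[[0,-0.8,0],[0,0,0]],[[0,-0.8,0],[0,0,0]]]'
python3 -c "
from look import *
look('w4',[('nest',0)])
im=cv2.imread('pics/w4.png'); cv2.imwrite('pics/w4c.png',cv2.resize(im[60:280,200:440],None,fx=2.5,fy=2.5,interpolation=2))"
```

```text
t: 9.1
eef_pos: [0.5289, -0.0911, 0.3005]
eef_rot: [-179.8, 0.1, -104.5]
wrist_force: [0.4, 0.8, 0.0]
width: 0.0853
grasp_force: 0.0
t: 9.72
eef_pos: [0.5297, -0.2078, 0.2988]
eef_rot: [180.0, 0.0, -104.2]
wrist_force: [-0.1, 0.8, -0.4]
width: 0.0852
grasp_force: 0.0
nest 0.74 [262.7  51.4 341.6 146.3] [ 0.5226 -0.2987] -13.9 0.965
```

View pics/w4c.png

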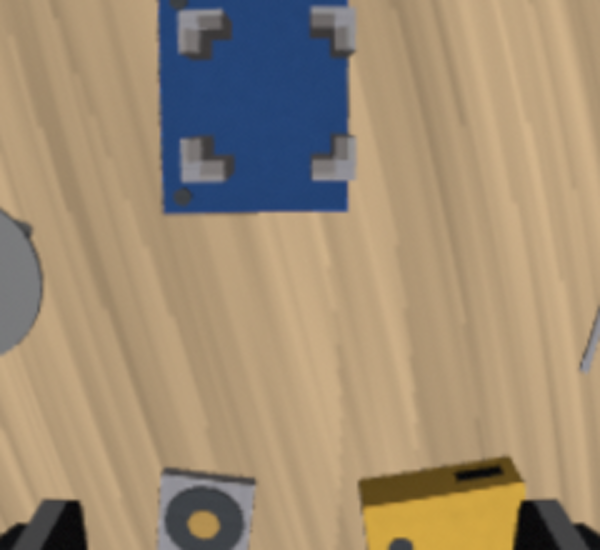

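The nest fit is good (IoU 0.965). The gate's black band is on its robot-side half, so its steel end faces world +x, as needed. Now go over the body and check its pose again from the hover.

```bash
python3 -m pendant '[[[0.2,0.4,-0.2],[0,0,0.05]],[[0.4,0.8,-0.4],[0,0,0.1]],[[0.4,0.95,-0.4],[0,0,0.128]],[[0.4,0.95,-0.4],[0,0,0.128]]]' && python3 -m pendant '[[[0.2,0.4,-0.2],[0,0,0]],[[0.385,0.8,-0.4],[0,0,0]],[[0.385,0.9,-0.5],[0,0,0]],[[0.385,0.9,-0.5],[0,0,0]],[[0.385,0.9,-0.5],[0,0,0]]]' -0.9
python3 -c "
from look import *
look('w5',[('foot_body',0),('disc',0)])"
```

```text
t: 10.32
eef_pos: [0.5895, -0.0635, 0.2377]
eef_rot: [179.9, 0.0, -81.0]
wrist_force: [0.9, 0.0, -0.5]
width: 0.0853
grasp_force: 0.0
t: 10.95
eef_pos: [0.6474, 0.0676, 0.1648]
eef_rot: [-179.9, -0.0, -81.3]
wrist_force: [-0.7, -0.1, 0.3]
width: 0.0812
grasp_force: 0.0
foot_body 0.97 [287.5 154.1 351.8 218.5] [0.6473 0.0687] 10.2 0.955
disc 0.6 [312.9  20.4 397.8 108.9] [ 0.6305 -0.0576] -21.6 0.976
```

```bash
python3 -m pendant '[[[0,0.01,-0.35],[0,0,0]],[[0,0.01,-0.7],[0,0,0]],[[0,0.01,-0.95],[0,0,0]],[[0,0.01,-0.95],[0,0,0]]]' && python3 -m pendant '[[[0,0,-0.12],[0,0,0]],[[0,0,-0.12],[0,0,0]]]' && python3 -m pendant '[[[0,0,0],[0,0,0]],[[0,0,0],[0,0,0]],[[0,0,0],[0,0,0]],[[0,0,0],[0,0,0]],[[0,0,0],[0,0,0]],[[0,0,0],[0,0,0]]]' 1 50 && python3 -m pendant '[[[0,0,0.3],[0,0,0]],[[0,0,0.6],[0,0,0]],[[0,0,1],[0,0,0]],[[0,0,1],[0,0,0]]]'
```

```text
t: 11.6
eef_pos: [0.6452, 0.068, 0.019]
eef_rot: [179.7, -0.1, -81.4]
wrist_force: [0.4, 0.3, 0.1]
width: 0.081
grasp_force: 0.0
t: 11.85
eef_pos: [0.6471, 0.0693, 0.0035]
eef_rot: [-180.0, 0.0, -81.3]
wrist_force: [0.0, 0.3, 0.2]
width: 0.0816
grasp_force: 0.0
t: 12.6
eef_pos: [0.6482, 0.0699, 0.005]
eef_rot: [-179.8, 0.0, -81.3]
wrist_force: [-1.1, 0.1, 6.3]
width: 0.0584
grasp_force: 56.1
t: 13.1
eef_pos: [0.6502, 0.0703, 0.1594]
eef_rot: [-179.3, 0.1, -81.3]
wrist_force: [0.4, -0.4, -2.4]
width: 0.0584
grasp_force: 55.3
```

```bash
python3 -m pendant '[[[-0.14,-0.4,0],[0,0,-0.05]],[[-0.28,-0.8,0],[0,0,-0.1]],[[-0.35,-1,0],[0,0,-0.126]],[[-0.35,-1,0],[0,0,-0.126]]]' && python3 -m pendant '[[[-0.14,-0.4,0],[0,0,0]],[[-0.28,-0.8,0],[0,0,0]],[[-0.48,-1,0],[0,0,0]],[[-0.48,-1,0],[0,0,0]]]' && python3 -m pendant '[[[0,-0.3,0],[0,0,0]],[[0,-0.44,0],[0,0,0]],[[0,-0.44,0],[0,0,0]],[[0,-0.44,0],[0,0,0]]]'
python3 -c "
from look import *
look('w6',[('nest',0)])
im=cv2.imread('pics/w6.png'); cv2.imwrite('pics/w6c.png',cv2.resize(im[60:360,160:480],None,fx=1.8,fy=1.8,interpolation=2))
s=arm.read_state();print(s['eef_pos'],s['eef_rot'])"
```

```text
t: 13.6
eef_pos: [0.5925, -0.0826, 0.1518]
eef_rot: [179.8, -0.0, -104.2]
wrist_force: [0.0, 0.1, -2.0]
width: 0.0585
grasp_force: 55.3
t: 14.1
eef_pos: [0.5203, -0.2315, 0.152]
eef_rot: [179.8, 0.0, -104.2]
wrist_force: [0.0, 0.7, -2.1]
width: 0.0586
grasp_force: 55.3
t: 14.6
eef_pos: [0.5228, -0.2954, 0.1528]
eef_rot: [179.9, 0.0, -103.9]
wrist_force: [-0.9, -0.0, -1.2]
width: 0.0587
grasp_force: 55.3
nest 0.58 [250.7 119.3 372.4 211.9] [ 0.5183 -0.323 ] 74.1 0.674
[ 0.52283865 -0.29533645  0.15315896] [ 1.79977783e+02  1.51817915e-02 -1.03907856e+02]
```

View pics/w6c.png

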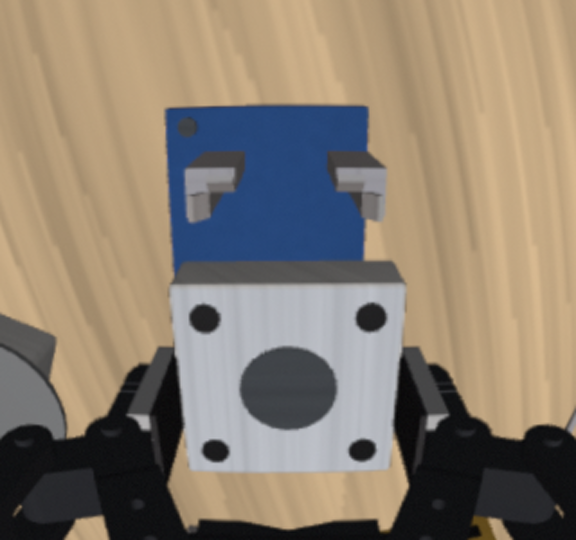

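The body is held level and square. Posts are visible at crop (215,175) and (358,175), plate corners at (166,107) and (368,105). I'll compare those corners and the held body with the predicted poses.

```bash
python3 - <<'E'
from fit import *
from scipy.optimize import least_squares
i=np.load('w6.npy',allow_pickle=True).item()
u=lambda a:np.array([160+a[0]/1.8,60+a[1]/1.8])
W=lambda p,q:np.array([p[0]+np.cos(p[2])*q[0]-np.sin(p[2])*q[1],p[1]+np.sin(p[2])*q[0]+np.cos(p[2])*q[1],q[2]])/1
def solve(pairs,p0):
    f=lambda p:np.concatenate([proj('wrist',W(p,np.array(q)/1000),i)-u(a) for q,a in pairs])
    r=least_squares(f,p0); return r.x[:2].round(4),np.degrees(r.x[2]).round(2),r.fun.round(1)
n0=[.523,-.298,np.radians(-14)]
print('plate',solve([((62,-65,12),(166,107)),((-42,-65,12),(368,105))],n0))
print('posts',solve([((42,-42,75),(186,167)),((-42,-42,75),(385,167))],n0))
b0=[.523,-.297,np.radians(-14)]
s=153-5
print('body',solve([((30,-30,s+20),(172,285)),((-30,-30,s+20),(404,283)),((-30,30,s+20),(390,469)),((30,30,s+20),(191,471)),((30,-30,s),(178,262)),((-30,-30,s),(402,262))],b0))
E
```

```text
plate (array([ 0.5218, -0.2986]), np.float64(-13.76), array([-0.3,  0. ,  0.3,  0. ]))
posts (array([ 0.5221, -0.2995]), np.float64(-13.99), array([-2.2,  0.1,  2.2,  0.1]))
body (array([ 0.5217, -0.296 ]), np.float64(-13.56), array([-0.9,  0.6,  2.3,  0.8,  0.1,  0.5, -0.4,  0.3,  3.2, -0.7, -4.5,
       -1.5]))
```

```bash
python3 -m pendant '[[[0,-0.02,-0.2],[0,0,0]],[[0,-0.02,-0.4],[0,0,0]],[[0,-0.02,-0.5],[0,0,0]],[[0,-0.02,-0.6],[0,0,0]],[[0,-0.02,-0.65],[0,0,0]],[[0,-0.02,-0.65],[0,0,0]]]'
```

```text
t: 15.45
eef_pos: [0.523, -0.2987, 0.0554]
eef_rot: [-180.0, 0.1, -104.0]
wrist_force: [1.8, 4.6, -4.6]
width: 0.0584
grasp_force: 54.9
```

```bash
python3 -m pendant '[[[0,0.005,-0.05],[0,0,0]],[[0,0.005,-0.1],[0,0,0]],[[0,0.005,-0.15],[0,0,0]],[[0,0.005,-0.2],[0,0,0]],[[0,0.005,-0.24],[0,0,0]],[[0,0.005,-0.24],[0,0,0]]]'
```

```text
t: 16.2
eef_pos: [0.5224, -0.2986, 0.0188]
eef_rot: [179.9, 0.0, -104.0]
wrist_force: [1.7, 3.5, -3.8]
width: 0.0586
grasp_force: 55.0
```

```bash
python3 -m pendant '[[[0,0,-0.015],[0,0,0]],[[0,0,-0.015],[0,0,0]]]' && python3 -m pendant '[[[0,0,0],[0,0,0]],[[0,0,0],[0,0,0]],[[0,0,0],[0,0,0]],[[0,0,0.1],[0,0,0]]]' -0.8 && python3 -m pendant '[[[0,0,0.3],[0,0,0]],[[0,0,0.6],[0,0,0]],[[0,0,0.9],[0,0,0]],[[0,0,0.9],[0,0,0]]]'
python3 - <<'E'
from h import *
np.set_printoptions(suppress=True)
i=arm.camera_info('wrist');im=save('wrist','w7'); s=arm.read_state(); print(s['eef_pos'])
cv2.imwrite('pics/w7c.png',cv2.resize(im[60:360,160:480],None,fx=1.8,fy=1.8,interpolation=2)); np.save('w7.npy',i,allow_pickle=True)
for z in(.032,.022): 
  for q in((0,0),): print(proj('wrist',[.5222,-.2985,z],i))
E
```

```text
t: 16.45
eef_pos: [0.5224, -0.2986, 0.0175]
eef_rot: [180.0, 0.0, -104.0]
wrist_force: [0.8, 4.7, -1.6]
width: 0.0583
grasp_force: 55.3
t: 16.95
eef_pos: [0.5216, -0.2987, 0.0321]
eef_rot: [179.8, -0.0, -104.0]
wrist_force: [-0.4, 0.2, 0.6]
width: 0.077
grasp_force: 0.0
t: 17.45
eef_pos: [0.5251, -0.2998, 0.1737]
eef_rot: [-179.4, -0.1, -103.9]
wrist_force: [0.3, 0.7, -0.5]
width: 0.0765
grasp_force: 0.0
[ 0.52362418 -0.29901274  0.1707901 ]
[324.16391796 190.42748591]
[324.12193677 187.67700869]
```

View pics/w7c.png

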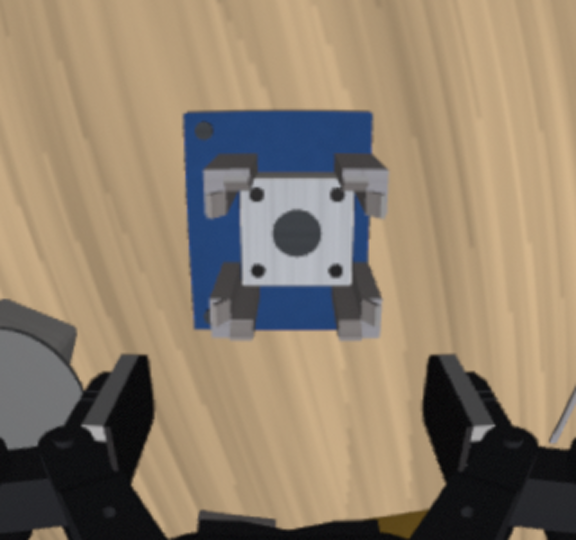

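Body is seated: its bore at crop (297,233) matches the predicted pixel. Now the first spacer, the one nearest the nest, orange and inside the carton.

```bash
python3 -m pendant '[[[0,0.4,0],[0,0,0.03]],[[0,0.8,0],[0,0,0.07]],[[-0.03,1,0],[0,0,0.1]],[[-0.03,1,0],[0,0,0.1]]]' && python3 -m pendant '[[[0,0.4,0],[0,0,0]],[[0,0.8,0],[0,0,0]],[[-0.03,1,0],[0,0,0]],[[-0.03,1,0],[0,0,0]]]' && python3 -m pendant '[[[0,0.4,0],[0,0,0]],[[0,0.8,0],[0,0,0]],[[-0.03,1,0],[0,0,0]],[[-0.03,1,0],[0,0,0]]]' && python3 -m pendant '[[[0,0.4,0],[0,0,0]],[[0,0.7,0],[0,0,0]],[[0,0.7,0],[0,0,0]],[[0,0.7,0],[0,0,0]]]'
python3 -c "
from look import *
look('w8',[('spacer1',.004)])
s=arm.read_state();print(s['eef_pos'],s['eef_rot'])"
```

```text
t: 18.0
eef_pos: [0.5172, -0.1469, 0.167]
eef_rot: [179.9, 0.0, -85.8]
wrist_force: [0.1, -0.6, 0.2]
width: 0.0768
grasp_force: 0.0
t: 18.5
eef_pos: [0.5134, 0.0021, 0.1671]
eef_rot: [179.9, -0.0, -85.9]
wrist_force: [0.4, 0.0, 0.1]
width: 0.0769
grasp_force: 0.0
t: 19.0
eef_pos: [0.5094, 0.1516, 0.167]
eef_rot: [179.9, -0.0, -85.9]
wrist_force: [0.4, -0.7, 0.4]
width: 0.0767
grasp_force: 0.0
t: 19.5
eef_pos: [0.5093, 0.2545, 0.167]
eef_rot: [179.9, -0.1, -86.1]
wrist_force: [0.2, -0.2, 0.3]
width: 0.0768
grasp_force: 0.0
spacer1 0.88 [286.5 156.3 351.4 220. ] [0.5084 0.2591] 3.0 0.966
spacer1 0.86 [282.5 229.  342.  288.2] [0.509 0.338] 9.0 0.959
spacer1 0.61 [291.4 290.5 344.2 334.9] [0.4989 0.4139] 9.5 0.965
[0.50935805 0.25433772 0.16738197] [ 1.79956979e+02 -3.48310814e-02 -8.61288145e+01]
```

```bash
python3 -m pendant '[[[-0.006,0.03,-0.35],[0,0,-0.005]],[[-0.006,0.03,-0.7],[0,0,-0.005]],[[-0.006,0.03,-0.95],[0,0,-0.005]],[[-0.006,0.03,-0.95],[0,0,-0.005]]]' && python3 -m pendant '[[[0,0,-0.137],[0,0,0]],[[0,0,-0.137],[0,0,0]]]' && python3 -m pendant '[[[0,0,0],[0,0,0]],[[0,0,0],[0,0,0]],[[0,0,0],[0,0,0]],[[0,0,0],[0,0,0]],[[0,0,0],[0,0,0]],[[0,0,0],[0,0,0]]]' 1 50 && python3 -m pendant '[[[0,0,0.3],[0,0,0]],[[0,0,0.6],[0,0,0]],[[0,0,1],[0,0,0]],[[0,0,1],[0,0,0]]]'
python3 - <<'E'
from h import *
i=arm.camera_info('wrist');im=save('wrist','w9'); np.save('w9.npy',i,allow_pickle=True)
cv2.imwrite('pics/w9c.png',im[140:360,160:480])
E
```

```text
t: 20.1
eef_pos: [0.5068, 0.258, 0.0226]
eef_rot: [179.7, -0.3, -87.0]
wrist_force: [0.2, 0.8, 1.0]
width: 0.0772
grasp_force: 0.0
t: 20.35
eef_pos: [0.5086, 0.2603, 0.0054]
eef_rot: [-180.0, -0.0, -86.9]
wrist_force: [-0.0, 0.3, -0.4]
width: 0.0767
grasp_force: 0.0
t: 21.1
eef_pos: [0.5096, 0.2615, 0.007]
eef_rot: [-179.8, 0.1, -86.8]
wrist_force: [0.5, -0.8, 6.4]
width: 0.0576
grasp_force: 53.4
t: 21.6
eef_pos: [0.5111, 0.263, 0.1613]
eef_rot: [-179.3, 0.5, -86.8]
wrist_force: [0.5, -0.1, -1.9]
width: 0.0578
grasp_force: 54.0
```

View pics/w9c.png

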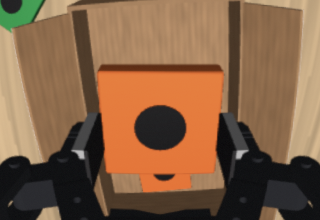

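The orange spacer is held centred, with its spot at crop (160,128). Carry it to the nest and measure it in the hand there.

```bash
python3 -m pendant '[[[0.02,-0.4,0],[0,0,-0.03]],[[0.04,-0.8,0],[0,0,-0.07]],[[0.07,-1,0],[0,0,-0.0955]],[[0.07,-1,0],[0,0,-0.0955]]]' && python3 -m pendant '[[[0,-0.4,0],[0,0,0]],[[0,-0.8,0],[0,0,0]],[[0,-1,0],[0,0,0]],[[0,-1,0],[0,0,0]]]' && python3 -m pendant '[[[0,-0.4,0],[0,0,0]],[[0,-0.8,0],[0,0,0]],[[0,-1,0],[0,0,0]],[[0,-1,0],[0,0,0]]]' && python3 -m pendant '[[[0,-0.4,0],[0,0,0]],[[0,-0.73,0],[0,0,0]],[[0,-0.73,0],[0,0,0]],[[0,-0.73,0],[0,0,0]]]'
cat > hand.py <<'E'
from look import *
def hand(name,thing,dz,h):
    i=arm.camera_info('wrist'); im=save('wrist',name); s=arm.read_state(); p=s['eef_pos']; print('tcp',p.round(4),s['eef_rot'].round(1))
    for r in arm.cut_out('wrist',thing):
        bb=r['bbox']
        if bb[0]<325<bb[2] and bb[3]-bb[1]>70:
            q,sc=fit([('wrist',r['mask'],i)],thing,[p[0],p[1],np.radians(-14)],z=p[2]-dz); q=q.copy()
            print('in hand',q[:2].round(4),np.degrees(q[2]).round(1)%90-90,round(sc,3),'shift to nest',((np.array([.5222,-.2986])-q[:2])/.15).round(3)); break
E
python3 -c "
from hand import *
hand('w10','spacer1',.003,0)"
```

```text
t: 22.15
eef_pos: [0.5178, 0.1086, 0.1534]
eef_rot: [179.9, -0.1, -104.3]
wrist_force: [0.8, 0.6, -0.6]
width: 0.0579
grasp_force: 54.0
t: 22.65
eef_pos: [0.5182, -0.0401, 0.1537]
eef_rot: [179.9, -0.0, -104.2]
wrist_force: [0.5, -0.6, 0.0]
width: 0.058
grasp_force: 54.0
t: 23.15
eef_pos: [0.5189, -0.1894, 0.1537]
eef_rot: [179.9, 0.0, -104.1]
wrist_force: [-0.1, -0.5, -0.2]
width: 0.0577
grasp_force: 54.0
t: 23.65
eef_pos: [0.5191, -0.297, 0.154]
eef_rot: [179.9, 0.0, -104.0]
wrist_force: [0.1, 0.5, -0.8]
width: 0.058
grasp_force: 54.0
tcp [ 0.5191 -0.2968  0.1542] [ 180.     0.  -103.9]
in hand [ 0.5184 -0.2986] -14.099999999999994 0.985 shift to nest [0.026 0.   ]
```

```bash
python3 -m pendant '[[[0.022,0,-0.2],[0,0,0]],[[0.022,0,-0.4],[0,0,0]],[[0.022,0,-0.5],[0,0,0]],[[0.022,0,-0.58],[0,0,0]],[[0.022,0,-0.66],[0,0,0]],[[0.022,0,-0.66],[0,0,0]]]' && python3 -m pendant '[[[0,0,-0.05],[0,0,0]],[[0,0,-0.1],[0,0,0]],[[0,0,-0.12],[0,0,0]],[[0,0,-0.12],[0,0,0]]]'
```

```text
t: 24.5
eef_pos: [0.5227, -0.2978, 0.055]
eef_rot: [-180.0, 0.1, -104.0]
wrist_force: [2.6, 5.1, -3.1]
width: 0.0577
grasp_force: 53.9
t: 25.0
eef_pos: [0.5234, -0.298, 0.0386]
eef_rot: [-179.8, 0.0, -104.0]
wrist_force: [1.7, 7.3, 1.7]
width: 0.0575
grasp_force: 54.5
```

```bash
python3 -m pendant '[[[0,0.005,-0.01],[0,0,0]],[[0,0.005,-0.015],[0,0,0]],[[0,0.005,-0.015],[0,0,0]]]' && python3 -m pendant '[[[0,0,0],[0,0,0]],[[0,0,0],[0,0,0]],[[0,0,0],[0,0,0]],[[0,0,0.1],[0,0,0]]]' -0.8 && python3 -m pendant '[[[0,0,0.3],[0,0,0]],[[0,0,0.6],[0,0,0]],[[0,0,0.8],[0,0,0]],[[0,0,0.8],[0,0,0]]]'
python3 - <<'E'
from look import *
i=arm.camera_info('wrist');save('wrist','w11'); print(arm.read_state()['eef_pos'].round(4))
for r in arm.cut_out('wrist','spacer1'):
    m=r['mask']; v,u=np.nonzero(m); print(r['bbox'],m.sum(),r['confidence'])
for z in(.044,.048): print([proj('wrist',np.array([.5222,-.2986,z])+[a,b,0],i).round(1) for a,b in((0,0),(.03*.97+.03*-.24,-.03*.97-.03*.24),(-.03*.97+.03*-.24,-.03*.97+.03*.24))])
E
```

```text
t: 25.38
eef_pos: [0.5232, -0.2978, 0.0361]
eef_rot: [-179.9, 0.0, -104.0]
wrist_force: [1.7, 5.5, 2.3]
width: 0.0579
grasp_force: 54.5
t: 25.88
eef_pos: [0.5208, -0.2979, 0.0495]
eef_rot: [179.8, 0.0, -104.1]
wrist_force: [0.1, -0.6, -0.2]
width: 0.0769
grasp_force: 0.0
t: 26.38
eef_pos: [0.5238, -0.2987, 0.1747]
eef_rot: [-179.5, -0.0, -104.1]
wrist_force: [-0.6, 0.7, -0.9]
width: 0.0772
grasp_force: 0.0
[ 0.5225 -0.2981  0.1725]
[287.9, 156.8, 352.2, 222.2] 3985 0.72
[array([322. , 192.7]), array([288.8, 161. ]), array([355.1, 160.9])]
[array([322. , 193.9]), array([288.3, 161.8]), array([355.5, 161.7])]
```

```bash
python3 -m pendant '[[[0,0.4,0],[0,0,0.03]],[[0,0.8,0],[0,0,0.07]],[[-0.03,1,0],[0,0,0.128]],[[-0.03,1,0],[0,0,0.128]]]' && python3 -m pendant '[[[0,0.4,0],[0,0,0]],[[0,0.8,0],[0,0,0]],[[-0.03,1,0],[0,0,0]],[[-0.03,1,0],[0,0,0]]]' && python3 -m pendant '[[[0,0.4,0],[0,0,0]],[[0,0.8,0],[0,0,0]],[[-0.03,1,0],[0,0,0]],[[-0.03,1,0],[0,0,0]]]' && python3 -m pendant '[[[0,0.4,0],[0,0,0]],[[0,0.8,0],[0,0,0]],[[0,1,0],[0,0,0]],[[0,1,0],[0,0,0]]]' && python3 -m pendant '[[[0,0.2,0],[0,0,0]],[[0,0.22,0],[0,0,0]],[[0,0.22,0],[0,0,0]]]'
python3 -c "
from look import *
look('w12',[('spacer1',.004)])
s=arm.read_state();print(s['eef_pos'],s['eef_rot'])"
```

```text
t: 26.98
eef_pos: [0.5166, -0.1462, 0.1694]
eef_rot: [179.9, 0.0, -80.9]
wrist_force: [-0.2, -0.4, 0.1]
width: 0.0773
grasp_force: 0.0
t: 27.48
eef_pos: [0.5128, 0.0029, 0.1696]
eef_rot: [179.9, -0.0, -81.0]
wrist_force: [-0.5, 0.2, 0.7]
width: 0.0766
grasp_force: 0.0
t: 27.98
eef_pos: [0.5088, 0.1523, 0.1696]
eef_rot: [179.9, -0.0, -81.0]
wrist_force: [-0.0, 0.5, 0.3]
width: 0.077
grasp_force: 0.0
t: 28.48
eef_pos: [0.5093, 0.3019, 0.1693]
eef_rot: [179.9, -0.1, -81.1]
wrist_force: [-0.6, 0.4, -0.6]
width: 0.077
grasp_force: 0.0
t: 28.85
eef_pos: [0.5088, 0.3331, 0.1699]
eef_rot: [179.9, -0.0, -81.2]
wrist_force: [0.5, 0.3, 0.1]
width: 0.0772
grasp_force: 0.0
spacer1 0.95 [287.5 226.8 344.2 281.5] [0.4996 0.4128] -80.4 0.968
spacer1 0.92 [151.3  21.8 223.2  96.8] [0.6674 0.221 ] -32.8 0.701
spacer1 0.91 [288.2 162.6 348.1 216.6] [0.5088 0.337 ] 9.0 0.961
[0.50874883 0.33339479 0.17021899] [ 1.79964749e+02 -2.58421585e-02 -8.11427481e+01]
```

```bash
python3 -m pendant '[[[0,0.013,-0.35],[0,0,0]],[[0,0.013,-0.7],[0,0,0]],[[0,0.013,-0.95],[0,0,0]],[[0,0.013,-0.95],[0,0,0]]]' && python3 -m pendant '[[[0,0,-0.155],[0,0,0]],[[0,0,-0.155],[0,0,0]]]' && python3 -m pendant '[[[0,0,0],[0,0,0]],[[0,0,0],[0,0,0]],[[0,0,0],[0,0,0]],[[0,0,0],[0,0,0]],[[0,0,0],[0,0,0]],[[0,0,0],[0,0,0]]]' 1 50 && python3 -m pendant '[[[0,0,0.3],[0,0,0]],[[0,0,0.6],[0,0,0]],[[0,0,1],[0,0,0]],[[0,0,1],[0,0,0]]]'
python3 -m pendant '[[[0.02,-0.4,0],[0,0,-0.03]],[[0.04,-0.8,0],[0,0,-0.07]],[[0.07,-1,0],[0,0,-0.128]],[[0.07,-1,0],[0,0,-0.128]]]' && python3 -m pendant '[[[0,-0.4,0],[0,0,0]],[[0,-0.8,0],[0,0,0]],[[0,-1,0],[0,0,0]],[[0,-1,0],[0,0,0]]]'
```

```text
t: 29.45
eef_pos: [0.507, 0.3344, 0.025]
eef_rot: [179.7, -0.3, -81.1]
wrist_force: [-0.4, -0.1, 0.5]
width: 0.0766
grasp_force: 0.0
t: 29.7
eef_pos: [0.5087, 0.3366, 0.0052]
eef_rot: [180.0, -0.0, -81.1]
wrist_force: [-0.9, 0.8, -0.0]
width: 0.0765
grasp_force: 0.0
t: 30.45
eef_pos: [0.5098, 0.3381, 0.0072]
eef_rot: [-179.8, 0.1, -81.0]
wrist_force: [-0.3, -0.8, 6.7]
width: 0.058
grasp_force: 54.0
t: 30.95
eef_pos: [0.5112, 0.3394, 0.1616]
eef_rot: [-179.3, 0.4, -81.0]
wrist_force: [-0.1, 0.8, -1.1]
width: 0.0578
grasp_force: 53.8
t: 31.45
eef_pos: [0.5187, 0.1849, 0.1545]
eef_rot: [180.0, -0.0, -104.2]
wrist_force: [-0.2, -0.2, -0.8]
width: 0.0577
grasp_force: 53.8
t: 31.95
eef_pos: [0.5189, 0.0361, 0.1544]
eef_rot: [180.0, 0.0, -104.1]
wrist_force: [0.4, 1.1, -0.4]
width: 0.0578
grasp_force: 53.8
```

```bash
python3 -m pendant '[[[0,-0.4,0],[0,0,0]],[[0,-0.8,0],[0,0,0]],[[0,-1,0],[0,0,0]],[[0,-1,0],[0,0,0]]]' && python3 -m pendant '[[[0.02,-0.4,0],[0,0,0]],[[0.02,-0.8,0],[0,0,0]],[[0.02,-1,0],[0,0,0]],[[0.02,-1,0],[0,0,0]]]' && python3 -m pendant '[[[0,-0.22,0],[0,0,0]],[[0,-0.22,0],[0,0,0]],[[0,-0.22,0],[0,0,0]],[[0,-0.22,0],[0,0,0]]]'
python3 -c "
from hand import *
hand('w13','spacer1',.003,0)"
```

```text
t: 32.45
eef_pos: [0.5195, -0.1133, 0.1542]
eef_rot: [180.0, 0.0, -104.1]
wrist_force: [0.6, 0.3, -1.1]
width: 0.0578
grasp_force: 53.8
t: 32.95
eef_pos: [0.5228, -0.2629, 0.154]
eef_rot: [180.0, 0.0, -104.1]
wrist_force: [-0.3, 0.3, -0.4]
width: 0.058
grasp_force: 53.8
t: 33.45
eef_pos: [0.5224, -0.2945, 0.1546]
eef_rot: [180.0, 0.0, -104.0]
wrist_force: [0.2, 0.6, -0.2]
width: 0.0579
grasp_force: 53.8
tcp [ 0.5224 -0.2947  0.1547] [-180.    0. -104.]
in hand [ 0.522  -0.2947] -13.900000000000006 0.98 shift to nest [ 0.001 -0.026]
```

```bash
python3 -m pendant '[[[0,-0.023,-0.2],[0,0,0]],[[0,-0.023,-0.4],[0,0,0]],[[0,-0.023,-0.5],[0,0,0]],[[0,-0.023,-0.58],[0,0,0]],[[0,-0.023,-0.6],[0,0,0]],[[0,-0.023,-0.6],[0,0,0]]]' && python3 -m pendant '[[[0,0,-0.05],[0,0,0]],[[0,0,-0.1],[0,0,0]],[[0,0,-0.11],[0,0,0]],[[0,0,-0.11],[0,0,0]]]'
```

```text
t: 34.3
eef_pos: [0.5224, -0.2995, 0.065]
eef_rot: [-180.0, -0.0, -104.1]
wrist_force: [0.1, 0.8, -0.1]
width: 0.0578
grasp_force: 53.7
t: 34.8
eef_pos: [0.5217, -0.2993, 0.0476]
eef_rot: [179.9, 0.0, -104.1]
wrist_force: [-0.0, 0.7, -1.1]
width: 0.0582
grasp_force: 53.7
```

```bash
python3 -m pendant '[[[0,0,-0.005],[0,0,0]],[[0,0,-0.005],[0,0,0]],[[0,0,-0.005],[0,0,0]],[[0,0,0.1],[0,0,0]]]' -0.8 && python3 -m pendant '[[[0,0,0.3],[0,0,0]],[[0,0,0.6],[0,0,0]],[[0,0,0.75],[0,0,0]],[[0,0,0.75],[0,0,0]]]'
python3 - <<'E'
from look import *
i=arm.camera_info('wrist');save('wrist','w14'); print(arm.read_state()['eef_pos'].round(4))
for r in arm.cut_out('wrist','spacer1'): print(r['bbox'],r['mask'].sum(),r['confidence'])
for z in(.056,): print([proj('wrist',np.array([.5222,-.2986,z])+[a,b,0],i).round(1) for a,b in((0,0),(.03*.97+.03*-.24,-.03*.97-.03*.24),(-.03*.97+.03*-.24,-.03*.97+.03*.24),(.03*.97+.03*.24,.03*.97-.03*.24))])
E
python3 -m pendant '[[[0,0.4,0],[0,0,0.03]],[[0,0.8,0],[0,0,0.07]],[[-0.03,1,0],[0,0,0.133]],[[-0.03,1,0],[0,0,0.133]]]' && python3 -m pendant '[[[0,0.4,0],[0,0,0]],[[0,0.8,0],[0,0,0]],[[-0.03,1,0],[0,0,0]],[[-0.03,1,0],[0,0,0]]]' && python3 -m pendant '[[[0,0.4,0],[0,0,0]],[[0,0.8,0],[0,0,0]],[[-0.03,1,0],[0,0,0]],[[-0.03,1,0],[0,0,0]]]' && python3 -m pendant '[[[0,0.4,0],[0,0,0]],[[0,0.8,0],[0,0,0]],[[-0.04,1,0],[0,0,0]],[[-0.04,1,0],[0,0,0]]]' && python3 -m pendant '[[[0,0.4,0],[0,0,0]],[[0,0.7,0],[0,0,0]],[[0,0.7,0],[0,0,0]]]'
python3 -c "
from look import *
look('w15',[('spacer1',.004)])
s=arm.read_state();print(s['eef_pos'],s['eef_rot'])"
```

```text
t: 35.3
eef_pos: [0.5211, -0.2992, 0.0625]
eef_rot: [179.8, 0.0, -104.1]
wrist_force: [0.0, -0.3, 0.2]
width: 0.0767
grasp_force: 0.0
t: 35.8
eef_pos: [0.5234, -0.2999, 0.1791]
eef_rot: [-179.6, -0.0, -104.1]
wrist_force: [-1.0, 0.5, -0.5]
width: 0.0771
grasp_force: 0.0
[ 0.5223 -0.2995  0.177 ]
[462.0, 157.0, 530.2, 302.7] 2040 0.5
[300.8, 155.8, 341.5, 159.9] 38 0.4
[array([321.7, 196.4]), array([287.7, 164. ]), array([355.7, 163.9]), array([289.8, 227. ])]
t: 36.4
eef_pos: [0.5166, -0.1477, 0.1745]
eef_rot: [179.8, 0.0, -80.0]
wrist_force: [0.5, -0.2, 0.8]
width: 0.0767
grasp_force: 0.0
t: 36.9
eef_pos: [0.5128, 0.0013, 0.1748]
eef_rot: [179.9, -0.0, -80.1]
wrist_force: [0.6, -0.3, -0.4]
width: 0.0771
grasp_force: 0.0
t: 37.4
eef_pos: [0.5088, 0.1508, 0.1747]
eef_rot: [179.9, -0.0, -80.1]
wrist_force: [-0.0, -0.4, -0.2]
width: 0.0772
grasp_force: 0.0
t: 37.9
eef_pos: [0.503, 0.3004, 0.1746]
eef_rot: [179.9, -0.1, -80.1]
wrist_force: [-0.3, -0.8, -0.3]
width: 0.0768
grasp_force: 0.0
t: 38.28
eef_pos: [0.5034, 0.4056, 0.1744]
eef_rot: [180.0, -0.1, -80.2]
wrist_force: [0.1, -0.4, -0.8]
width: 0.077
grasp_force: 0.0
spacer1 0.81 [290.8 157.9 349.3 221.9] [0.4994 0.4126] -79.4 0.968
spacer1 0.61 [160.7   0.  199.   28.4] [0.6814 0.2124] -31.1 0.794
[0.5031388  0.40349162 0.17477984] [ 1.79910159e+02 -7.92676765e-02 -8.02560367e+01]
```

```bash
python3 - <<'E'
import cv2,numpy as np
im=cv2.imread('pics/w14.png'); h=cv2.cvtColor(im,cv2.COLOR_BGR2HSV); m=cv2.inRange(h,(3,120,120),(18,255,255)); m[:, :260]=0; m[:,380:]=0; m[260:]=0
v,u=np.nonzero(m); print(len(u),u.min(),u.max(),v.min(),v.max(),u.mean(),v.mean())
E
python3 -m pendant '[[[-0.024,0.053,-0.35],[0,0,0]],[[-0.024,0.053,-0.7],[0,0,0]],[[-0.024,0.053,-0.95],[0,0,0]],[[-0.024,0.053,-0.95],[0,0,0]]]' && python3 -m pendant '[[[0,0,-0.183],[0,0,0]],[[0,0,-0.183],[0,0,0]]]' && python3 -m pendant '[[[0,0,0],[0,0,0]],[[0,0,0],[0,0,0]],[[0,0,0],[0,0,0]],[[0,0,0],[0,0,0]],[[0,0,0],[0,0,0]],[[0,0,0],[0,0,0]]]' 1 50 && python3 -m pendant '[[[0,0,0.3],[0,0,0]],[[0,0,0.6],[0,0,0]],[[0,0,1],[0,0,0]],[[0,0,1],[0,0,0]]]'
```

```text
3573 289 356 162 225 322.56619087601456 193.40218303946264
t: 38.88
eef_pos: [0.498, 0.4094, 0.0301]
eef_rot: [179.7, -0.3, -80.3]
wrist_force: [-0.1, 0.3, 0.3]
width: 0.077
grasp_force: 0.0
t: 39.12
eef_pos: [0.4992, 0.4121, 0.006]
eef_rot: [179.9, -0.1, -80.2]
wrist_force: [0.4, -0.2, 0.6]
width: 0.0769
grasp_force: 0.0
t: 39.88
eef_pos: [0.5004, 0.4145, 0.0086]
eef_rot: [-179.8, 0.1, -80.1]
wrist_force: [0.2, -0.6, 6.4]
width: 0.0573
grasp_force: 53.5
t: 40.38
eef_pos: [0.5014, 0.4162, 0.1632]
eef_rot: [-179.3, 0.5, -80.1]
wrist_force: [0.5, 0.2, -0.2]
width: 0.0578
grasp_force: 53.4
```

```bash
python3 -m pendant '[[[0.02,-0.4,0],[0,0,-0.03]],[[0.04,-0.8,0],[0,0,-0.07]],[[0.08,-1,0],[0,0,-0.133]],[[0.08,-1,0],[0,0,-0.133]]]' && python3 -m pendant '[[[0.03,-0.4,0],[0,0,0]],[[0.08,-0.8,0],[0,0,0]],[[0.08,-1,0],[0,0,0]],[[0.08,-1,0],[0,0,0]]]' &&  python3 -m pendant '[[[0,-0.4,0],[0,0,0]],[[0,-0.8,0],[0,0,0]],[[0,-1,0],[0,0,0]],[[0,-1,0],[0,0,0]]]' && python3 -m pendant '[[[0,-0.4,0],[0,0,0]],[[0,-0.8,0],[0,0,0]],[[0,-1,0],[0,0,0]],[[0,-1,0],[0,0,0]]]' && python3 -m pendant '[[[0,-0.4,0],[0,0,0]],[[0,-0.73,0],[0,0,0]],[[0,-0.73,0],[0,0,0]],[[0,-0.73,0],[0,0,0]]]'
python3 -c "
from hand import *
hand('w16','spacer1',.0046,0)"
```

```text
t: 40.88
eef_pos: [0.5108, 0.2614, 0.1558]
eef_rot: [180.0, -0.0, -104.3]
wrist_force: [0.6, 0.1, -0.8]
width: 0.0574
grasp_force: 53.4
t: 41.38
eef_pos: [0.5229, 0.1126, 0.1556]
eef_rot: [180.0, 0.0, -104.1]
wrist_force: [0.8, 1.0, -1.3]
width: 0.0575
grasp_force: 53.4
t: 41.88
eef_pos: [0.5234, -0.0367, 0.1555]
eef_rot: [-180.0, 0.0, -104.1]
wrist_force: [-0.5, -0.1, -0.7]
width: 0.0577
grasp_force: 53.4
t: 42.38
eef_pos: [0.5238, -0.1864, 0.1552]
eef_rot: [-180.0, 0.0, -104.1]
wrist_force: [-0.2, 1.0, -0.6]
width: 0.0575
grasp_force: 53.4
t: 42.88
eef_pos: [0.5236, -0.2942, 0.1553]
eef_rot: [180.0, 0.0, -104.0]
wrist_force: [-1.3, 0.7, -0.4]
width: 0.0574
grasp_force: 53.4
tcp [ 0.5236 -0.294   0.1554] [ 180.     0.  -103.9]
in hand [ 0.5231 -0.2947] -13.5 0.981 shift to nest [-0.006 -0.026]
```

```bash
python3 -m pendant '[[[-0.007,-0.023,-0.2],[0,0,0]],[[-0.007,-0.023,-0.4],[0,0,0]],[[-0.007,-0.023,-0.5],[0,0,0]],[[-0.007,-0.023,-0.53],[0,0,0]],[[-0.007,-0.023,-0.53],[0,0,0]]]' && python3 -m pendant '[[[0,0,-0.05],[0,0,0]],[[0,0,-0.09],[0,0,0]],[[0,0,-0.09],[0,0,0]]]'
```

```text
t: 43.6
eef_pos: [0.5225, -0.2993, 0.0767]
eef_rot: [-179.9, -0.0, -104.0]
wrist_force: [-0.0, -1.2, 0.2]
width: 0.0576
grasp_force: 53.4
t: 43.98
eef_pos: [0.5241, -0.2987, 0.0655]
eef_rot: [-179.7, 0.0, -104.0]
wrist_force: [1.2, 8.3, 10.9]
width: 0.0574
grasp_force: 62.4
```

```bash
python3 -m pendant '[[[0,0,0.03],[0,0,-0.002]],[[0,0.01,0.03],[0,0,-0.002]],[[0,0.01,0],[0,0,-0.002]],[[0,0.01,-0.02],[0,0,-0.002]],[[0,0.01,-0.02],[0,0,-0.002]]]'
python3 - <<'E'
from look import *
i=arm.camera_info('wrist');im=save('wrist','w17'); 
cv2.imwrite('pics/w17c.png',cv2.resize(im[100:300,220:420],None,fx=2.5,fy=2.5,interpolation=2))
E
```

```text
t: 44.6
eef_pos: [0.523, -0.2982, 0.0612]
eef_rot: [-179.9, -0.0, -104.4]
wrist_force: [-0.6, 3.3, 10.2]
width: 0.0574
grasp_force: 63.2
```

View pics/w17c.png

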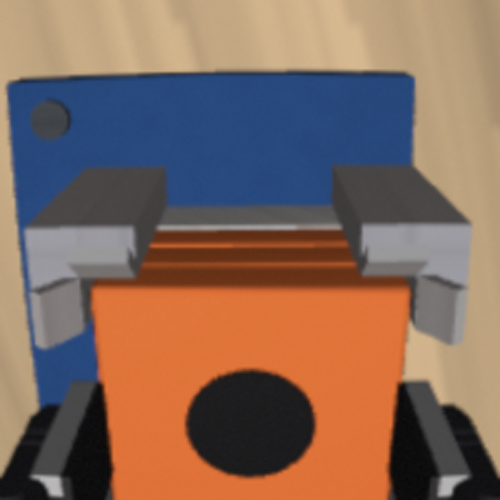

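The picture shows the top spacer within the posts, with two orange layers and the aluminium body stacked below it. It is seated, so release.

```bash
python3 -m pendant '[[[0,0,0],[0,0,0]],[[0,0,0],[0,0,0]],[[0,0,0],[0,0,0]],[[0,0,0.1],[0,0,0]]]' -0.8 && python3 -m pendant '[[[0,0,0.3],[0,0,0]],[[0,0,0.6],[0,0,0]],[[0,0,0.75],[0,0,0]],[[0,0,0.75],[0,0,0]]]'
python3 - <<'E'
from look import *
i=arm.camera_info('wrist');im=save('wrist','w18'); print(arm.read_state()['eef_pos'].round(4))
h=cv2.cvtColor(im,cv2.COLOR_BGR2HSV); m=cv2.inRange(h,(3,120,120),(18,255,255)); m[:, :260]=0; m[:,380:]=0; m[260:]=0
v,u=np.nonzero(m); print(len(u),u.min(),u.max(),v.min(),v.max(),u.mean(),v.mean())
ex=np.array([.9703,-.2419]);ey=np.array([.2419,.9703])
for z in(.068,): print([proj('wrist',[*(np.array([.5222,-.2986])+ex*a+ey*b),z],i).round(1) for a,b in((0,0),(.03,.03),(.03,-.03),(-.03,.03),(-.03,-.03))])
print([(r['bbox'],r['confidence']) for r in arm.cut_out('wrist','disc')])
E
```

```text
t: 45.15
eef_pos: [0.5207, -0.2977, 0.0735]
eef_rot: [179.8, 0.0, -104.5]
wrist_force: [-0.1, -0.6, -0.0]
width: 0.0767
grasp_force: 0.0
t: 45.65
eef_pos: [0.5231, -0.2984, 0.1904]
eef_rot: [-179.6, -0.0, -104.4]
wrist_force: [0.2, 0.6, 0.3]
width: 0.0772
grasp_force: 0.0
[ 0.5221 -0.2979  0.1883]
3652 287 355 157 224 320.8072289156627 191.86911281489594
[array([321. , 195.1]), array([289.1, 226.1]), array([286.6, 162.7]), array([353.3, 225.7]), array([354.9, 162.3])]
[([270.3, 332.2, 311.3, 353.4], 0.65)]
```

```bash
python3 -m pendant '[[[0.2,0.4,0],[0,0,-0.02]],[[0.36,0.8,-0.1],[0,0,-0.04]],[[0.36,0.8,-0.15],[0,0,-0.04]],[[0.36,0.8,-0.15],[0,0,-0.04]]]' && python3 -m pendant '[[[0.2,0.4,0],[0,0,0]],[[0.36,0.79,0],[0,0,0]],[[0.36,0.79,0],[0,0,0]],[[0.36,0.79,0],[0,0,0]]]'
python3 -c "
from look import *
look('w19',[('disc',0)])
s=arm.read_state();print(s['eef_pos'],s['eef_rot'])
i=np.load('w3.npy',allow_pickle=True).item()
print([on_z('wrist',u,.005,i)[:2].round(3) for u in((258,112),(252,138),(235,124),(132,98))])
im=cv2.imread('pics/w19.png'); cv2.imwrite('pics/w19c.png',im[40:340,140:500])"
```

```text
t: 46.25
eef_pos: [0.5749, -0.1773, 0.1624]
eef_rot: [179.7, -0.1, -111.6]
wrist_force: [-0.5, -1.1, -0.3]
width: 0.0768
grasp_force: 0.0
t: 46.75
eef_pos: [0.6295, -0.0604, 0.1643]
eef_rot: [180.0, -0.0, -111.7]
wrist_force: [0.6, -0.7, 0.1]
width: 0.0769
grasp_force: 0.0
disc 0.61 [288.  158.1 349.1 220.2] [ 0.6314 -0.0569] -22.7 0.938
disc 0.24 [431.1 330.4 562.8 398.8] [0.548  0.3214] -74.9 0.361
[ 0.62922533 -0.06118423  0.16451981] [ 1.79969738e+02 -2.52139982e-02 -1.11755572e+02]
[array([ 0.671, -0.002]), array([0.676, 0.031]), array([0.699, 0.015]), array([ 0.853, -0.013])]
```

View pics/w19c.png

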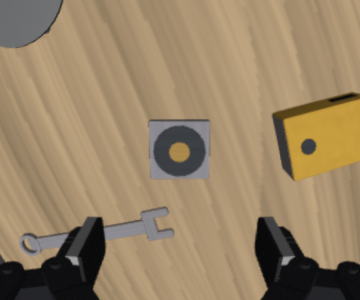

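Disc at crop (180,152), brass spot up, so the flange is down; the wrench jaw at (155,222) is clear of the fingers. Grasp it.

```bash
python3 -m pendant '[[[0.012,0.02,-0.35],[0,0,0]],[[0.012,0.02,-0.7],[0,0,0]],[[0.012,0.02,-0.95],[0,0,0]],[[0.012,0.02,-0.95],[0,0,0]]]' && python3 -m pendant '[[[0,0,-0.13],[0,0,0]],[[0,0,-0.13],[0,0,0]]]' && python3 -m pendant '[[[0,0,0],[0,0,0]],[[0,0,0],[0,0,0]],[[0,0,0],[0,0,0]],[[0,0,0],[0,0,0]],[[0,0,0],[0,0,0]],[[0,0,0],[0,0,0]]]' 1 50 && python3 -m pendant '[[[0,0,0.3],[0,0,0]],[[0,0,0.6],[0,0,0]],[[0,0,1],[0,0,0]],[[0,0,1],[0,0,0]]]' && python3 -m pendant '[[[-0.2,-0.4,0],[0,0,0.02]],[[-0.36,-0.8,0],[0,0,0.042]],[[-0.36,-0.8,0],[0,0,0.042]],[[-0.36,-0.8,0],[0,0,0.042]]]' && python3 -m pendant '[[[-0.2,-0.4,0],[0,0,0]],[[-0.35,-0.8,0],[0,0,0]],[[-0.35,-0.8,0],[0,0,0]],[[-0.35,-0.8,0],[0,0,0]]]'
python3 -c "
from hand import *
hand('w20','disc',.004,0)
im=cv2.imread('pics/w20.png'); cv2.imwrite('pics/w20c.png',cv2.resize(im[100:300,220:420],None,fx=2.5,fy=2.5,interpolation=2))"
```

```text
t: 47.35
eef_pos: [0.6288, -0.0584, 0.0191]
eef_rot: [179.6, -0.2, -111.8]
wrist_force: [0.1, 0.2, 1.0]
width: 0.0771
grasp_force: 0.0
t: 47.6
eef_pos: [0.6317, -0.0574, 0.0035]
eef_rot: [-180.0, -0.0, -111.7]
wrist_force: [0.6, 0.2, 0.2]
width: 0.0768
grasp_force: 0.0
t: 48.35
eef_pos: [0.6328, -0.0568, 0.0053]
eef_rot: [-179.8, 0.0, -111.6]
wrist_force: [-1.3, 0.4, 6.2]
width: 0.0575
grasp_force: 52.1
t: 48.85
eef_pos: [0.6353, -0.0563, 0.1598]
eef_rot: [-179.3, 0.3, -111.6]
wrist_force: [0.0, 0.9, -3.6]
width: 0.057
grasp_force: 54.0
t: 49.35
eef_pos: [0.577, -0.1768, 0.1521]
eef_rot: [180.0, 0.0, -104.2]
wrist_force: [-0.9, 0.1, -2.7]
width: 0.0571
grasp_force: 54.0
t: 49.85
eef_pos: [0.5256, -0.2958, 0.1522]
eef_rot: [180.0, 0.0, -104.1]
wrist_force: [0.8, 0.3, -3.1]
width: 0.057
grasp_force: 54.0
tcp [ 0.5259 -0.2953  0.1523] [ 180.    0. -104.]
in hand [ 0.5252 -0.2962] -14.200000000000003 0.975 shift to nest [-0.02  -0.016]
```

View pics/w20c.png

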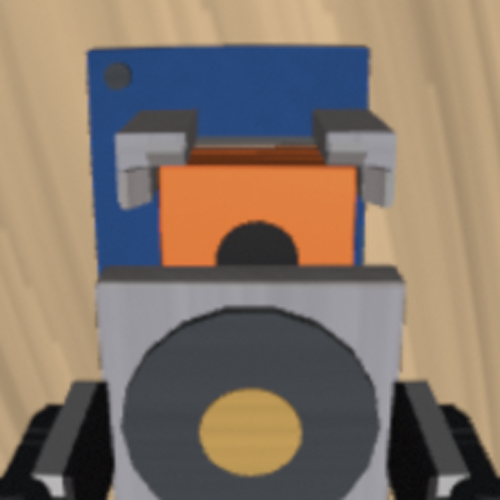

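The disc is held square, brass side up. Lower it onto the stack.

```bash
python3 -m pendant '[[[-0.019,-0.013,-0.2],[0,0,0]],[[-0.019,-0.013,-0.4],[0,0,0]],[[-0.019,-0.013,-0.46],[0,0,0]],[[-0.019,-0.013,-0.46],[0,0,0]],[[-0.019,-0.013,-0.46],[0,0,0]]]' && python3 -m pendant '[[[0,0,-0.03],[0,0,0]],[[0,0,-0.05],[0,0,0]],[[0,0,-0.055],[0,0,0]],[[0,0,-0.055],[0,0,0]]]'
```

```text
t: 50.58
eef_pos: [0.5236, -0.2984, 0.085]
eef_rot: [-179.8, -0.0, -104.0]
wrist_force: [0.0, 0.8, -2.2]
width: 0.0567
grasp_force: 54.3
t: 51.08
eef_pos: [0.5223, -0.2985, 0.0753]
eef_rot: [180.0, -0.0, -104.1]
wrist_force: [-0.1, 0.6, -3.2]
width: 0.0571
grasp_force: 54.3
```

```bash
python3 -m pendant '[[[0,0,-0.01],[0,0,0]],[[0,0,-0.015],[0,0,0]],[[0,0,-0.015],[0,0,0]]]' && python3 -m pendant '[[[0,0,0],[0,0,0]],[[0,0,0],[0,0,0]],[[0,0,0],[0,0,0]],[[0,0,0.1],[0,0,0]]]' -0.8 && python3 -m pendant '[[[0,0,0.3],[0,0,0]],[[0,0,0.6],[0,0,0]],[[0,0,0.75],[0,0,0]],[[0,0,0.75],[0,0,0]]]'
python3 - <<'E'
from look import *
i=arm.camera_info('wrist');im=save('wrist','w21'); print(arm.read_state()['eef_pos'].round(4))
p=proj('wrist',[.5222,-.2986,.084],i); print('pred spot',p.round(1))
h=cv2.cvtColor(im,cv2.COLOR_BGR2HSV); m=cv2.inRange(h,(10,80,100),(35,255,255)); c=p.astype(int); w=np.zeros_like(m); w[c[1]-16:c[1]+16,c[0]-16:c[0]+16]=1; m=m*w
v,u=np.nonzero(m); print(len(u),u.mean(),v.mean())
q=on_z('wrist',(u.mean(),v.mean()),.084,i); print(q)
for r in arm.cut_out('wrist','disc'):
    bb=np.array(r['bbox']); 
    if bb[0]<p[0]<bb[2]: print(bb,[ (x[0].round(4),x[1]) for x in [fit([('wrist',r['mask'],i)],'disc',[.522,-.299,-.24],z=.068)]])
E
```

```text
t: 51.45
eef_pos: [0.5225, -0.2985, 0.0735]
eef_rot: [-180.0, -0.0, -104.1]
wrist_force: [-0.7, 0.7, -0.5]
width: 0.0571
grasp_force: 54.9
t: 51.95
eef_pos: [0.5215, -0.2981, 0.0875]
eef_rot: [179.8, 0.0, -104.1]
wrist_force: [-0.6, -0.0, 0.2]
width: 0.0769
grasp_force: 0.0
t: 52.45
eef_pos: [0.5236, -0.2989, 0.2041]
eef_rot: [-179.6, -0.0, -104.1]
wrist_force: [0.2, 1.0, -0.6]
width: 0.0771
grasp_force: 0.0
[ 0.5226 -0.2984  0.202 ]
pred spot [321.7 196.2]
418 322.16985645933016 195.88995215311004
[ 0.52170543 -0.2987726   0.084     ]
[287.1 159.8 353.2 227.4] [(array([ 0.5219, -0.2989, -0.2395]), np.float64(0.9711500535301741))]
```

The disc sits within 1 mm of centre. Now turn to the gate and check its pose again.

```bash
python3 -m pendant '[[[0,0.1,0],[0,0,0.06]],[[0,0.3,0],[0,0,0.12]],[[-0.1,0.5,0],[0,0,0.18]],[[-0.13,0.7,-0.1],[0,0,0.24]],[[-0.13,0.95,-0.1],[0,0,0.3]],[[-0.13,0.95,-0.1],[0,0,0.36]],[[-0.13,0.95,-0.1],[0,0,0.42]],[[-0.13,0.95,-0.1],[0,0,0.48]],[[-0.13,0.95,-0.1],[0,0,0.54]],[[-0.13,0.95,-0.1],[0,0,0.55]],[[-0.13,0.95,-0.1],[0,0,0.55]]]' -1 && python3 -m pendant '[[[-0.1,0.4,0],[0,0,0]],[[-0.13,0.85,0],[0,0,0]],[[-0.13,0.88,0],[0,0,0]],[[-0.13,0.88,0],[0,0,0]]]'
python3 -c "
from look import *
look('w22',[('gate',0)])
s=arm.read_state();print(s['eef_pos'],s['eef_rot'])"
```

```text
t: 53.92
eef_pos: [0.5021, -0.1558, 0.1843]
eef_rot: [180.0, 0.2, -5.1]
wrist_force: [-0.1, -0.3, -0.4]
width: 0.0855
grasp_force: 0.0
t: 54.42
eef_pos: [0.4831, -0.0234, 0.1852]
eef_rot: [180.0, 0.0, -5.0]
wrist_force: [-0.6, -0.5, -0.0]
width: 0.085
grasp_force: 0.0
gate 0.87 [283.7 132.9 351.4 235.1] [ 0.4827 -0.0212] -5.2 0.972
[ 0.4832284  -0.02460643  0.18521553] [ 1.79977118e+02  4.55591193e-02 -5.14038216e+00]
```

View pics/w22.png

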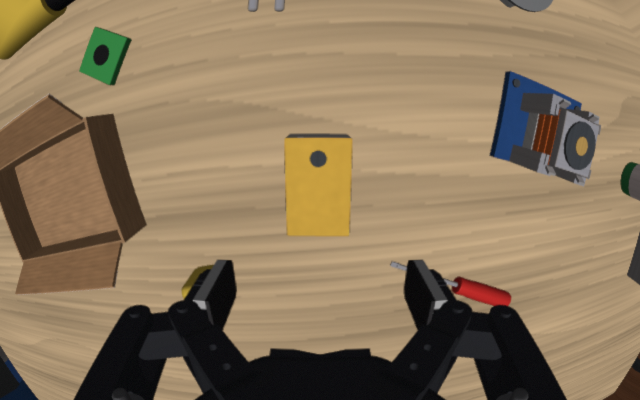

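Wrist picture: gate at (318,185) with a dark end strip at its top (row 135, world +x), finished stack at (560,140), screwdriver (393,265)–(510,297). I've used up my 14 pictures, so I'll settle which gate end is steel from pixel colours.

```bash
python3 - <<'E'
from h import *
def asc(f,x0,x1,y0,y1,st=1,sx=1):
    im=cv2.imread('pics/'+f+'.png'); h=cv2.cvtColor(im,cv2.COLOR_BGR2HSV)
    print(f,x0,y0)
    for y in range(y0,y1,st):
        s=''
        for x in range(x0,x1,sx):
            H,S,V=map(int,h[y,x]); s+= 'K' if V<50 else ('Y' if S>170 and V>130 else ('y' if S>170 else ('g' if S<70 else '.')))
        print(s)
asc('w22',276,360,126,242,4,2)
asc('w4',336,416,236,284,2,2)
asc('side0',312,354,203,233)
im=cv2.imread('pics/w22.png'); print(im[128:142:1,300].tolist(), im[230:242:2,300].tolist())
i=arm.camera_info('scene'); s=cv2.imread('pics/scene0.png')
print([on_z('scene',u,.012,i)[:2].round(3) for u in((252,134),(278,146),(301,157))])
print(s[190:206,326].tolist())
E
```

```text
w22 276 126
..........................................
..........................................
.......ggggggggggggggggggggggggggggg......
...............Y.Y.YYYYYYYYYYY..Y.........
.....YYYYYYYYYYYYYYYYYYYYYYYYYYYYYYYYY....
.....YYYYYYYYYYYYYYYYYYYYYYYYYYYYYYYYY....
.....YYYYYYYYYYYYYY....YYYYYYYYYYYYYYY....
.....YYYYYYYYYYYY.ggggggg.YYYYYYYYYYYY....
.....YYYYYYYYYYYY.ggggggg.YYYYYYYYYYYY....
.....YYYYYYYYYYYY.ggggggg.YYYYYYYYYYYY....
.....YYYYYYYYYYYYYY..g..YYYYYYYYYYYYY.....
.....YYYYYYYYYYYYYYYYYYYYYYYYYYYYYYYY.....
......YYYYYYYYYYYYYYYYYYYYYYYYYYYYYYY.....
.....YYYYYYYYYYYYYYYYYYYYYYYYYYYYYYYY.....
.....YYYYYYYYYYYYYYYYYYYYYYYYYYYYYYYY.....
......YYYYYYYYYYYYYYYYYYYYYYYYYYYYYYY.....
......YYYYYYYYYYYYYYYYYYYYYYYYYYYYYYY.....
......YYYYYYYYYYYYYYYYYYYYYYYYYYYYYYY.....
......YYYYYYYYYYYYYYYYYYYYYYYYYYYYYYY.....
......YYYYYYYYYYYYYYYYYYYYYYYYYYYYYYY.....
......YYYYYYYYYYYYYYYYYYYYYYYYYYYYYYY.....
......YYYYYYYYYYYYYYYYYYYYYYYYYYYYYYY.....
......YYYYYYYYYYYYYYYYYYYYYYYYYYYYYYY.....
......YYYYYYYYYYYYYYYYYYYYYYYYYYYYYYY.....
......YYYYYYYYYYYYYYYYYYYYYYYYYYYYYYY.....
......YYYYYYY
[... 2405 characters left out ...]
.........
..........................................
[[116, 149, 175], [118, 151, 176], [119, 152, 177], [118, 152, 177], [117, 149, 173], [95, 117, 135], [70, 77, 85], [60, 62, 66], [70, 74, 78], [84, 106, 122], [65, 144, 184], [61, 153, 194], [62, 156, 197], [62, 157, 198]] [[61, 155, 195], [63, 156, 196], [64, 156, 196], [96, 143, 171], [113, 146, 169], [116, 150, 174]]
[array([ 0.289, -0.275]), array([ 0.337, -0.183]), array([ 0.381, -0.104])]
[[1, 151, 197], [0, 168, 216], [0, 165, 212], [33, 132, 170], [52, 84, 101], [56, 59, 61], [55, 56, 57], [53, 58, 61], [63, 81, 93], [84, 125, 148], [101, 154, 184], [101, 158, 188], [99, 153, 182], [97, 149, 179], [100, 154, 183], [106, 163, 194]]
```

The +x (world) end strip is neutral grey (60,62,66), which is bare steel. The black band shows on the -x half of both sides. So the gate already faces the right way; grasp it.

```bash
python3 -m pendant '[[[-0.035,0.017,-0.35],[0,0,0]],[[-0.035,0.017,-0.7],[0,0,0]],[[-0.035,0.017,-0.9],[0,0,0]],[[-0.035,0.017,-0.9],[0,0,0]],[[-0.035,0.017,-0.9],[0,0,0]]]' -1 && python3 -m pendant '[[[0,0,-0.12],[0,0,0]],[[0,0,-0.24],[0,0,0]],[[0,0,-0.24],[0,0,0]]]' && python3 -m pendant '[[[0,0,0],[0,0,0]],[[0,0,0],[0,0,0]],[[0,0,0],[0,0,0]],[[0,0,0],[0,0,0]],[[0,0,0],[0,0,0]],[[0,0,0],[0,0,0]]]' 1 60 && python3 -m pendant '[[[0,0,0.2],[0,0,0]],[[0,0,0.4],[0,0,0]],[[0,0,0.4],[0,0,0]]]'
```

```text
t: 55.15
eef_pos: [0.4792, -0.0219, 0.0515]
eef_rot: [-180.0, -0.1, -5.1]
wrist_force: [0.2, -0.0, -0.1]
width: 0.0854
grasp_force: 0.0
t: 55.52
eef_pos: [0.4785, -0.0215, 0.0152]
eef_rot: [-180.0, -0.0, -5.1]
wrist_force: [-0.3, -0.3, 0.1]
width: 0.0854
grasp_force: 0.0
t: 56.28
eef_pos: [0.4792, -0.0212, 0.0164]
eef_rot: [-180.0, -0.2, -5.0]
wrist_force: [-1.7, -1.4, 5.2]
width: 0.063
grasp_force: 66.2
t: 56.65
eef_pos: [0.4791, -0.0209, 0.0762]
eef_rot: [-179.9, -0.3, -5.1]
wrist_force: [-0.1, -0.8, -8.2]
width: 0.062
grasp_force: 72.9
```

```bash
python3 -m pendant '[[[-0.3,-0.2,0],[0,0,-0.025]],[[-0.41,-0.5,0],[0,0,-0.0494]],[[-0.41,-0.85,0],[0,0,-0.0494]],[[-0.41,-0.85,0],[0,0,-0.0494]]]' && python3 -m pendant '[[[0,-0.4,0],[0,0,0]],[[0,-0.82,0],[0,0,0]],[[0,-0.82,0],[0,0,0]],[[0,-0.82,0],[0,0,0]]]'
python3 - <<'E'
from look import *
i=arm.camera_info('wrist');save('wrist','w23'); s=arm.read_state(); p=s['eef_pos'];print(p.round(4),s['eef_rot'])
for t,z in(('gate',p[2]-.0164),('nest',0)):
    for r in arm.cut_out('wrist',t):
        x,sc=fit([('wrist',r['mask'],i)],t,[p[0],p[1],-.24] if t=='gate' else [.522,-.2986,-.24],z=z); print(t,r['bbox'],x[:2].round(4),np.degrees(x[2]).round(1),round(sc,3))
E
```

```text
t: 57.15
eef_pos: [0.4145, -0.1513, 0.0729]
eef_rot: [180.0, 0.2, -14.3]
wrist_force: [-0.8, -0.5, -6.6]
width: 0.0625
grasp_force: 72.9
t: 57.65
eef_pos: [0.4149, -0.2711, 0.0728]
eef_rot: [-179.9, 0.2, -14.1]
wrist_force: [0.3, 0.5, -6.9]
width: 0.0623
grasp_force: 73.4
[ 0.4153 -0.2706  0.0732] [-179.95628646    0.20208759  -13.96600436]
gate [242.9, 156.3, 398.8, 353.5] [ 0.4181 -0.272 ] -14.0 0.971
gate [5.2, 302.7, 59.5, 360.7] [ 0.4153 -0.2706] -53.8 -0.0
nest [220.5, 0.0, 418.0, 131.2] [ 0.5233 -0.2986] -13.6 0.39
```

```bash
python3 -m pendant '[[[0,0,-0.2],[0,0,0]],[[0,0,-0.33],[0,0,0]],[[0,0,-0.372],[0,0,0]],[[0,0,-0.372],[0,0,0]]]' && python3 -m pendant '[[[0.03,-0.0075,0],[0,0,0]],[[0.06,-0.015,0],[0,0,0]],[[0.075,-0.0188,0],[0,0,0]],[[0.075,-0.0188,0],[0,0,0]],[[0.075,-0.0188,0],[0,0,0]]]'
```

```text
t: 58.3
eef_pos: [0.417, -0.2713, 0.0189]
eef_rot: [180.0, 0.0, -13.9]
wrist_force: [-0.1, -0.3, -6.7]
width: 0.0626
grasp_force: 73.1
t: 58.92
eef_pos: [0.4275, -0.2746, 0.0187]
eef_rot: [-180.0, 0.0, -14.0]
wrist_force: [0.4, -0.0, -8.2]
width: 0.0628
grasp_force: 73.2
```

```bash
python3 -m pendant '[[[0,0,-0.01],[0,0,0]],[[0,0,-0.015],[0,0,0]],[[0.007,-0.0017,-0.015],[0,0,0]],[[0.013,-0.0032,-0.015],[0,0,0]],[[0.013,-0.0032,-0.015],[0,0,0]]]'
```

```text
t: 59.55
eef_pos: [0.4297, -0.2751, 0.0165]
eef_rot: [180.0, 0.0, -14.0]
wrist_force: [-0.2, 0.7, -5.5]
width: 0.0622
grasp_force: 73.6
```

```bash
python3 -m pendant '[[[0.007,-0.0017,-0.002],[0,0,0]],[[0.013,-0.0032,-0.003],[0,0,0]],[[0.013,-0.0032,-0.003],[0,0,0]],[[0.013,-0.0032,-0.003],[0,0,0]]]'; python3 -m pendant '[[[0.007,-0.0017,0],[0,0,0]],[[0.01,-0.0024,0],[0,0,0]],[[0.01,-0.0024,0],[0,0,0]]]'
```

```text
t: 60.05
eef_pos: [0.4297, -0.2751, 0.0165]
eef_rot: [-180.0, 0.2, -14.0]
wrist_force: [-6.8, 2.3, 2.8]
width: 0.0621
grasp_force: 74.8
t: 60.42
eef_pos: [0.4296, -0.2751, 0.0165]
eef_rot: [-180.0, 0.4, -14.0]
wrist_force: [-9.4, 3.2, 6.3]
width: 0.0626
grasp_force: 75.1
```

Firm contact (about 10 N along the nest's x) exactly where predicted. Release and withdraw, then verify.

```bash
python3 -m pendant '[[[0,0,0],[0,0,0]],[[0,0,0],[0,0,0]],[[0,0,0],[0,0,0]],[[0,0,0],[0,0,0]],[[0,0,0.1],[0,0,0]]]' -1 && python3 -m pendant '[[[0,0,0.3],[0,0,0]],[[0,0,0.6],[0,0,0]],[[0,0,0.9],[0,0,0]],[[0,0,0.9],[0,0,0]],[[0,0,0.9],[0,0,0]]]'
python3 - <<'E'
from look import *
i=arm.camera_info('wrist');im=save('wrist','w24'); s=arm.read_state(); p=s['eef_pos'];print(p.round(4),s['eef_rot'])
for t in('gate','nest'):
    for r in arm.cut_out('wrist',t):
        x,sc=fit([('wrist',r['mask'],i)],t,[.433,-.276,-.24] if t=='gate' else [.522,-.2986,-.24]); print(t,r['bbox'],x[:2].round(4),np.degrees(x[2]).round(1),round(sc,3))
for q in((0,0,84),):
    pr=proj('wrist',[.5222,-.2986,.084],i); h=cv2.cvtColor(im,cv2.COLOR_BGR2HSV); m=cv2.inRange(h,(10,80,100),(35,255,255)); c=pr.round().astype(int); w=np.zeros_like(m); w[max(0,c[1]-13):c[1]+13,c[0]-13:c[0]+13]=1; v,u=np.nonzero(m*w); print(pr.round(1),len(u),on_z('wrist',(u.mean(),v.mean()),.084,i).round(4))
# grey gap profile along gate axis
ex=np.array([.9703,-.2419]);ey=np.array([.2419,.9703]); 
for y in(-.02,0,.02):
    print([im[tuple(proj('wrist',[*(np.array([.5222,-.2986])+ex*x+ey*y),.012],i).round().astype(int)[::-1])].tolist() for x in np.arange(-.046,-.034,.002)])
for c in('scene','side'):
    ic=arm.camera_info(c); arm.read_camera(c)
    for t in('gate','flap_near','flap_far'):
        for r in arm.cut_out(c,t)[:1]:
            print(c,t,r['bbox'],round(r['confidence'],2), end=' ')
            if t=='gate': x,sc=fit([(c,r['mask'],ic)],t,[.433,-.276,-.24]); print(x[:2].round(4),np.degrees(x[2]).round(1),round(sc,2),end='')
            print()
E
```

```text
t: 61.05
eef_pos: [0.4326, -0.2758, 0.0307]
eef_rot: [-180.0, 0.1, -14.0]
wrist_force: [0.2, -0.5, -0.2]
width: 0.0856
grasp_force: 0.0
t: 61.68
eef_pos: [0.4329, -0.2757, 0.1664]
eef_rot: [-180.0, -0.0, -14.0]
wrist_force: [-0.3, 0.7, -0.5]
width: 0.0856
grasp_force: 0.0
[ 0.4325 -0.2757  0.1656] [-1.79979562e+02  7.33235968e-02 -1.39833789e+01]
gate [283.2, 133.6, 355.9, 241.7] [ 0.432  -0.2756] -14.0 0.967
nest [250.7, 30.2, 388.7, 144.8] [ 0.5236 -0.2987] -13.9 0.534
[320.3  88.1] 571 [ 0.5222 -0.2988  0.084 ]
[[61, 137, 173], [76, 80, 85], [100, 67, 51], [104, 62, 36], [104, 61, 36], [116, 103, 98]]
[[56, 115, 147], [63, 64, 66], [86, 55, 40], [110, 64, 33], [111, 64, 34], [119, 100, 94]]
[[56, 139, 178], [62, 62, 65], [88, 57, 41], [107, 63, 36], [107, 64, 36], [124, 118, 120]]
scene gate [238.3, 151.5, 263.5, 180.3] 0.67 [ 0.4139 -0.2684] -8.3 0.63
scene flap_near [397.5, 149.7, 468.7, 168.8] 0.62 
scene flap_far [409.0, 201.5, 487.6, 211.7] 0.54 
side gate [335.5, 166.4, 364.6, 187.8] 0.97 [ 0.4362 -0.2736] -11.4 0.92
side flap_near [343.3, 256.6, 364.9, 337.1] 0.63 
side flap_far [277.3, 262.9, 293.7, 339.2] 0.74
```

```bash
python3 -c "
from station import arm
print(arm.sign_off())"
```

```text
the job is handed in; nothing more can be done
None
```

I handed the job in at about 62 s; `sign_off()` returned no verdict, but by my measurements both flaps are folded back (about 2.15 rad), the body, three orange spacers and disc are stacked in the nest within about 1 mm of centre, and the gate is butted square against the nest front, steel end first.

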